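Nest and press a laminated corner buffer

TASK

Make up one laminated corner buffer from all the loose black rubber angle pieces (their glue film is dry and needs only pressure): draw the press's slide right out, nest the pieces on one another over its ridge-shaped saddle with ends and legs flush, and push the slide fully home under the ram. Press the black knob down past the soft first stop, where the pad lands on the pieces, on through the stiff spring to the firm second stop, then let it come right up again. Pull the slide fully out and set the finished buffer in the blue tray, all its pieces still nested, ridge up and flat on the tray floor, without shifting the screwdriver or the tamper.

Things in the scene. Friction and masses are not known exactly. Their poses are not given: they have to be found in the camera images.
- press: grey bench press on the bench: base 290 x 100 mm, C-frame column at the back. Origin on the bench under the ram's axis; own x points from the front (pull post side) to the column, y across. The head (56 mm wide, front face 27 mm before the ram axis, top 178 mm high) overhangs the slide's home position
- slide (a joint): the press's slide along the press's x, m: 0 = drawn right out to the front (loading), 0.11 = fully home, saddle under the ram. Slides with about 2 N of friction and stays where it is left; starts anywhere from 0 to 0.05
- saddle (a point): middle of the top ridge of the steel saddle on the slide; moves with the slide, axes as the press. The saddle is a 90 degree roof, ridge along the press's y, 50 mm long, 67 mm above the bench; slide plate top at 26 mm. The first piece on it has its origin 26.9 mm below this point, each further one 8.5 mm higher. Nested pieces gripped by their ends together lift together
- pull_post (a point): centre of the top of the slide's black upright post, 26 mm diameter, top 80 mm above the bench, 110 mm in front of the saddle; grip its top 30 mm from above to pull or push the slide
- ram (a joint): downward travel of the ram with its V-notched pad, m: 0 = up (with the slide home, the pad passes 6 mm clear over three pieces), 0.030 = bottom. Soft return spring: 2 N to start, 5 N at the bottom. The pad lands on the stack (first stop) after about 16 mm with three pieces, 25 mm with two
- plunger (a joint): further travel of the knob into the ram against the stiff spring, m: 0 = out, 0.005 = second stop. Begins to yield at about 9 N and needs about 15 N at the stop; both springs return by themselves
- knob_top (a point): centre of the flat top of the black press knob, 43 mm diameter, 250 mm above the bench when up; moves with ram and plunger. Press straight down with closed fingertips
- angle_1: loose black rubber angle section, up to four alike, some absent: two legs 44 mm wide, 6 mm thick at 90 degrees, 64 mm long, 40 to 85 g, lying like a roof. Origin under its middle, level with the lower leg edges; own y along the ridge, z up; outer ridge 35.4 mm above the origin, 62 mm over the legs. Gripped from above by its two ends, fingers closing along the ridge
- angle_2: loose black rubber angle section, up to four alike, some absent: two legs 44 mm wide, 6 mm thick at 90 degrees, 64 mm long, 40 to 85 g, lying like a roof. Origin under its middle, level with the lower leg edges; own y along the ridge, z up; outer ridge 35.4 mm above the origin, 62 mm over the legs. Gripped from above by its two ends, fingers closing along the ridge
- angle_3: loose black rubber angle section, up to four alike, some absent: two legs 44 mm wide, 6 mm thick at 90 degrees, 64 mm long, 40 to 85 g, lying like a roof. Origin under its middle, level with the lower leg edges; own y along the ridge, z up; outer ridge 35.4 mm above the origin, 62 mm over the legs. Gripped from above by its two ends, fingers closing along the ridge
- angle_4: loose black rubber angle section, up to four alike, some absent: two legs 44 mm wide, 6 mm thick at 90 degrees, 64 mm long, 40 to 85 g, lying like a roof. Origin under its middle, level with the lower leg edges; own y along the ridge, z up; outer ridge 35.4 mm above the origin, 62 mm over the legs. Gripped from above by its two ends, fingers closing along the ridge
- blue_tray: loose shallow blue tray 105 x 165 x 30 mm, 0.25 kg. Origin under its middle; own y along the long side; floor 2 mm thick, inside 88 x 148 mm at the floor, so a piece lies in it with its ridge along the long side, fingers closing along the tray's y
- screwdriver: bystander: screwdriver with yellow handle, 195 mm long, lying right of the press; origin under its middle
- tamper: bystander: coffee tamper with wooden grip, 58 mm across, 82 mm high, behind the pieces; origin at its foot

How it is judged:
By the outcome, as a careful person would: the job done as asked, in the order asked, and still so for the second after the job is handed in, with the robot touching nothing.
Of angle_1, angle_2, angle_3, angle_4 only 2 to 3 are there at a start; the rules pass over those that are not, and their reading is None.
At some moment in a run one of angle_1, angle_2, angle_3, angle_4, blue_tray may be knocked a few centimetres aside while the robot is not near it.
It also fails if it takes over 210 s, if anything falls off the work surface, if the arm or the gripper's body presses on something with over 40 N, if the wrist force passes 120 N, or if a joint passes its speed limit or range.

ROBOT

A 6-joint arm with a two-finger parallel gripper is mounted at the origin on a cart in front of the work surface, level with it; the furniture and walls round the work are solid. World frame = base frame: x ahead of the robot, y to its left, z up, the work surface at z = 0. Lengths are in m, angles in rad, forces in N, time in s.
With the tool pointing down it reaches from about 0.375 to 0.975 m from the base axis. Payload 3.8 kg.
Tool frame: the origin (TCP) lies midway between the tips of the shut fingers; the grasp point (between the pads) lies manip.hold_point_z behind it (manip.hold_point_z is the distance from the TCP to the grasp point, in m); z points along the fingers, y is the line along which they close (so a half turn about z gives the same grasp; the last joint's range is limited). The gripper opens to 85 mm and grips with 20 to 120 N. Pads are 22 mm wide; open, the fingers measure 114 mm over their backs; the gripper's body (76 mm by 85 mm) begins 54 mm behind the grasp point. The pads swing forward as they close: fully open they stand 13 mm farther back than shut.
Start: joints at [-1.244, 0.264, 1.604, -0, 1.274, -0.037], TCP at [0.24, -0.631, 0.202] pointing down, gripper open.
Joint ranges: [-2.63, 2.63], [-0.94, 2.18], [0.31, 2.57], [-1.31, 4.45], [0, 2.66], [-2.55, 2.55]. Speed limits (rad/s): [2.57, 2.57, 3.14, 3.14, 3.14, 3.14].

INTERFACE

Orientations are given as a unit quaternion [w, x, y, z].
In Python, from plant import observe, eyes, ticket, manip gives the robot as it stands.
- The arm moves only by the tool carry_out, never from a script. Its argument "motion" is a list of rows, each a list of 7 numbers: the opening, from 0 (shut) to 1 (fully open), then the shift along the tool's x, y, z in mm, then the turn, a rotation vector about the tool's x, y, z in degrees. A call has 1 to 20 rows; each row is the pose to reach, as a shift and turn from the pose commanded when the call began, along the tool's axes at that moment; what a row does not reach only later rows make up. A row lasts 1/12 s, in which the tool goes at most 41.7 mm and 7.16 degrees, less where a joint would pass 70% of its speed; a pose out of reach is approached as far as the arm can. A call with a gripper value outside its range is refused whole. The fingers move at their own pace and stop on an object; "newtons" is the grip in N (left out, the last holds). Time passes only in rows, so rows that repeat a pose let the fingers close. It gives the time, the measured TCP pose, the force, the opening and the grip force at its end, in the units of the state.
- observe(): the state, without advancing time (a new reading comes with each control period).
- eyes.camera(name): name is "scene" or "side" or "wrist"; returns the picture (420x560x3 uint8, red, green, blue); there is no depth.
- eyes.camera_model(name): a dict with "mtx" (3x3 intrinsics, pixels), "extrinsics" (4x4, takes a point from world to camera coordinates). Camera axes: x right, y up, looking along -z (the intrinsics and any distortion apply to the point x, -y, -z); pixel columns grow to the right and rows downward; lengths in m; the calibration is good to about 2 mm. A picture is of the moment at which its call begins: read the wrist's pose just before it. camera_model takes no time and is no camera call; for the wrist camera it gives the pose at the moment of the call.
- ticket.hand_in(): hands the job in; it is judged then, once.
The state is a dict: "t": time; "qpos": joint angles; "qd": joint speeds; "joint_torque": joint torques, N m; "tool_pos": TCP position; "eef_rot": TCP orientation; "force": force on the tool from outside, world axes, zero at the start; "ft_torque": the same for the moment, N m; "opening": opening from 0.0 (shut) to 1.0 (fully open); "gripper_force": force on a finger pad.
Only numpy, scipy, OpenCV 4.12 (cv2) and the standard library are available. Lean on these libraries where they do the work, as an engineer would, in place of code of your own. Each camera call takes 0.05 s, during which the arm holds its last target. There are 200 camera calls.

## Working session

There is one attempt and no reset: what is moved stays moved. The work goes in short steps, Python scripts to look and compute and a tool call to move; the robot and the scene stay as the last step left them, time stands still between calls to the robot, and variables do not carry over. Pictures are saved under pics/ and viewed, at most 14 in all, crops included, and the job is handed in when it is done.

Besides the shell and the picture viewer there is one more tool, called as name(argument=value, ...) on one line, values as JSON. carry_out: Moves the arm, as the interface text tells. Its arguments: {"type":"object","properties":{"motion":{"type":"array"},"newtons":{"type":"number"}},"required":["motion"]}

```bash
ls; mkdir -p pics; python3 - <<'E'
from plant import observe, eyes, ticket, manip
import cv2
s=observe();print({k:s[k] for k in('t','tool_pos','eef_rot','opening','force')},manip.hold_point_z)
for n in('scene','side','wrist'):
    m=eyes.camera_model(n);print(n,m)
    cv2.imwrite(f'pics/a_{n}.png',eyes.camera(n)[:,:,::-1])
E
```

```text
pics
{'t': 0.0, 'tool_pos': array([ 0.23995748, -0.63004031,  0.20075644]), 'eef_rot': array([-1.12098346e-03,  9.83496523e-01,  1.80923495e-01, -1.44860806e-04]), 'opening': 0.9970335648024821, 'force': array([-0.65898697,  0.05629085, -0.79805963])} 0.0187
scene {'mtx': array([[453.76215728,   0.        , 272.61765902],
       [  0.        , 453.76215728, 219.00606636],
       [  0.        ,   0.        ,   1.        ]]), 'extrinsics': array([[-0.68346794, -0.72988486, -0.01181763,  0.40417816],
       [ 0.36925638, -0.35964796,  0.85691486, -0.352521  ],
       [-0.62969937,  0.5813101 ,  0.51532249, -0.85719927],
       [ 0.        ,  0.        ,  0.        ,  1.        ]])}
side {'mtx': array([[488.22907647,   0.        , 275.67099111],
       [  0.        , 488.22907647, 204.96828277],
       [  0.        ,   0.        ,   1.        ]]), 'extrinsics': array([[ 0.97626533, -0.21611828,  0.01410328, -0.60054521],
       [ 0.06562317,  0.35723829,  0.9317051 , -0.16857269],
       [-0.20639674, -0.90866589,  0.36294173, -1.29712165],
       [ 0.        ,  0.        ,  0.        ,  1.        ]])}
wrist {'mtx': array([[378.66632539,   0.        , 277.53247151],
       [  0.        , 378.66632539, 206.00097063],
       [  0.        ,   0.        ,   1.        ]]), 'extrinsics': array([[ 0.35543392, -0.93469586, -0.00322207, -0.67366716],
       [ 0.89381736,  0.34089351, -0.29134541,  0.0365124 ],
       [ 0.27341773,  0.1006741 ,  0.9566125 , -0.38059907],
       [ 0.        ,  0.        ,  0.        ,  1.        ]])}
```

View pics/a_scene.png

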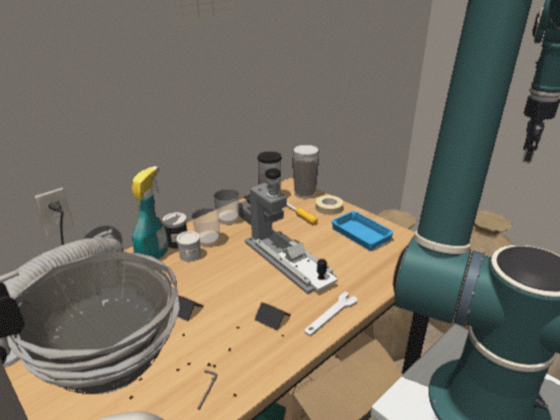

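View pics/a_side.png

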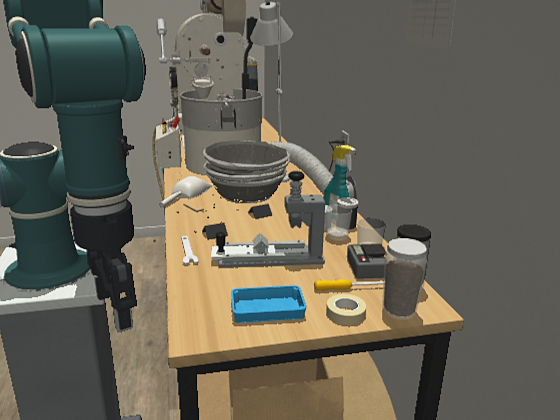

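The scene view shows the press with its post at (322,263), the knob at (272,173), the tray at (362,230) and pieces at (271,315) and (188,305). The side view shows pieces at (215,230) and (260,211), the post at (220,237) and the knob at (296,176). A third piece may be hidden.

```bash
cat > h.py <<'E'
import numpy as np, cv2
from plant import observe, eyes, ticket, manip
def ray(m,px):
    E=np.array(m['extrinsics']);K=np.array(m['mtx']);R=E[:3,:3]
    a=np.linalg.inv(K)@[px[0],px[1],1.]
    d=R.T@[a[0],-a[1],-a[2]]; return -R.T@E[:3,3],d/np.linalg.norm(d)
def onz(m,px,z):
    o,d=ray(m,px);return o+d*(z-o[2])/d[2]
def proj(m,p):
    c=(np.array(m['extrinsics'])@[*p,1])[:3];q=np.array(m['mtx'])@[c[0],-c[1],-c[2]];return q[:2]/q[2]
def two(m1,p1,m2,p2):
    o1,d1=ray(m1,p1);o2,d2=ray(m2,p2)
    t=np.linalg.lstsq(np.c_[d1,-d2],o2-o1,rcond=None)[0]
    a=o1+d1*t[0];b=o2+d2*t[1];return (a+b)/2,np.linalg.norm(a-b)
def R():
    w,x,y,z=observe()['eef_rot'];from scipy.spatial.transform import Rotation as Q
    return Q.from_quat([x,y,z,w])
def go(target,yaw=None):
    """shift along tool axes (mm) to world TCP target; yaw = world direction of tool y (deg) with tool down; prints rotvec"""
    from scipy.spatial.transform import Rotation as Q
    r=R();s=observe();print('shift',np.round(r.inv().apply(np.array(target)-s['tool_pos'])*1000,1))
    if yaw is not None:
        best=None
        for k in(0,180):
            a=np.radians(yaw+k);y=np.array([np.cos(a),np.sin(a),0]);z=np.array([0,0,-1.]);x=np.cross(y,z)
            v=(r.inv()*Q.from_matrix(np.c_[x,y,z])).as_rotvec(degrees=True)
            print('turn',np.round(v,1))
    print('q',np.round(s['qpos'],2))
def grab(n,name):
    m=eyes.camera_model(n);im=eyes.camera(n)[:,:,::-1].copy();cv2.imwrite(f'pics/{name}.png',im);return m,im
E
python3 - <<'E'
from h import *
a=eyes.camera_model('scene');b=eyes.camera_model('side')
for n,p,q in(('post',(322,263),(220,236)),('knob',(272,173),(296,175)),('pc1',(271,315),(215,230)),('pc2',(188,305),(260,211)),('tray',(362,230),(268,302))):
    print(n,two(a,p,b,q))
for n,p in(('p1',(271,315)),('p2',(188,305)),('tray',(362,232))):print(n,onz(a,p,.015))
print(onz(b,(268,304),.015))
i=cv2.imread('pics/a_scene.png');j=cv2.imread('pics/a_side.png')
c=lambda im,x,y,w,h,W,H:cv2.resize(im[y:y+h,x:x+w],(W,H),interpolation=cv2.INTER_CUBIC)
cv2.imwrite('pics/c1.png',np.hstack([c(i,150,160,250,180,400,288),c(j,150,160,250,180,400,288)]))
E
```

```text
post (array([ 0.45087868, -0.03794085,  0.07340457]), np.float64(0.0010496876073341403))
knob (array([ 0.65354571, -0.06030472,  0.24336877]), np.float64(0.000991688639028533))
pc1 (array([0.45231963, 0.13586952, 0.01342355]), np.float64(0.0015300593130521828))
pc2 (array([0.61577708, 0.25673117, 0.01540835]), np.float64(0.004684015563725135))
tray (array([ 0.52763321, -0.30450601,  0.01966176]), np.float64(0.0043690758949652955))
p1 [0.45010658 0.13717505 0.015     ]
p2 [0.61288706 0.25706048 0.015     ]
tray [ 0.52216624 -0.30059689  0.015     ]
[ 0.52964285 -0.30345341  0.015     ]
```

View pics/c1.png

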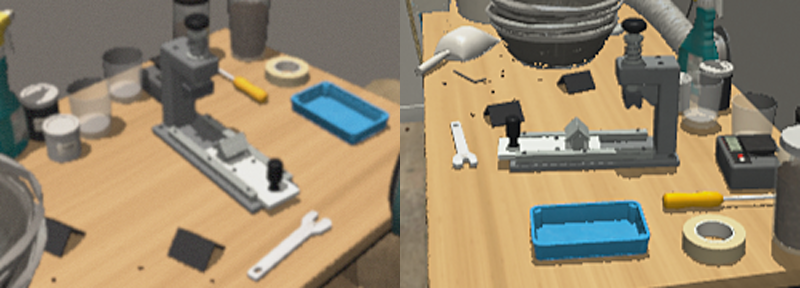

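carry_out(motion=[[1,0,0,-40,0,0,0],[1,30,-18,-70,0,0,0],[1,361,-216,-200,0,0,0],[1,361,-216,-200,0,0,0],[1,361,-216,-200,0,0,0],[1,361,-216,-200,0,0,0],[1,361,-216,-200,0,0,0],[1,361,-216,-200,0,0,0],[1,361,-216,-200,0,0,0],[1,361,-216,-200,0,0,0],[1,361,-216,-200,0,0,0],[1,568,-619,-200,0,0,0],[1,568,-619,-200,0,0,0],[1,568,-619,-200,0,0,0],[1,568,-619,-200,0,0,0],[1,568,-619,-200,0,0,0],[1,568,-619,-200,0,0,0],[1,568,-619,-200,0,0,0],[1,568,-619,-200,0,0,0],[1,568,-619,-200,0,0,0]])

```text
t: 1.82
tool_pos: [0.5345, 0.0455, 0.3994]
eef_rot: [0.0, 0.984, 0.181, -0.0]
force: [1.0, -0.2, 0.0]
opening: 0.999
gripper_force: 0.0
```

carry_out(motion=[[1,0,0,0,0,0,0],[1,0,0,0,0,0,0],[1,0,0,0,0,0,0],[1,0,0,0,0,0,0]])

```text
t: 2.15
tool_pos: [0.5347, 0.0423, 0.3992]
eef_rot: [0.0, 0.984, 0.18, -0.0]
force: [-0.5, -0.9, -0.5]
opening: 1.0
gripper_force: 0.0
```

```bash
python3 - <<'E'
from h import *
s=observe();print(s['t'],s['tool_pos'],s['eef_rot'],s['qpos'],np.abs(s['qd']).max())
m,im=grab('wrist','w1')
E
```

```text
2.15 [0.53470969 0.04226846 0.39924467] [ 2.56121348e-04  9.83614924e-01  1.80281792e-01 -3.01297168e-04] [ 3.28651650e-02 -5.87081160e-02  1.60366940e+00 -5.95920711e-04
  1.59715159e+00  1.24110005e+00] 0.01811079319774272
```

View pics/w1.png

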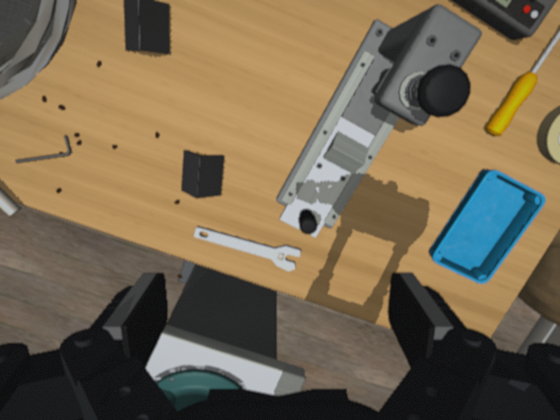

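The wrist view shows pieces at (203,174) and (147,26), the post at (307,215), the saddle at (348,148), the knob top at (441,90) and the tray at (488,225). No third piece or tamper is visible yet. I'll measure these, then look farther back.

```bash
cat >> h.py <<'E'
def tray(im,m):
    h=cv2.cvtColor(im,cv2.COLOR_BGR2HSV);k=cv2.inRange(h,(95,120,60),(115,255,255))
    c=max(cv2.findContours(k,0,2)[0],key=cv2.contourArea)
    w=np.array([onz(m,p[0],.030)[:2] for p in c],np.float32)
    (x,y),(a,b),t=cv2.minAreaRect(w*1000)
    if a>b:t+=90;a,b=b,a
    return (x,y),(a,b),(t+90)%180   # yaw of long axis
def dark(im,m,zmean=.018,th=60):
    g=im.max(2);k=cv2.morphologyEx((g<th).astype(np.uint8),2,np.ones((3,3)))
    for c in cv2.findContours(k,0,2)[0]:
        if cv2.contourArea(c)<300:continue
        w=np.array([onz(m,p[0],zmean)[:2] for p in c],np.float32)*1000
        (x,y),(a,b),t=cv2.minAreaRect(w)
        if max(a,b)<140 and min(a,b)>30:print('dark',np.round(c.mean((0,1))),np.round([x,y,a,b,t],1))
E
python3 - <<'E'
from h import *
m=eyes.camera_model('wrist');im=cv2.imread('pics/w1.png')
print('tray',tray(im,m));dark(im,m)
for n,p,z in(('post',(307,215),.08),('sad',(348,148),.067),('knob',(441,90),.25)):print(n,onz(m,p,z))
c=lambda x,y,w,h:cv2.resize(im[y:y+h,x:x+w],(400,400),interpolation=cv2.INTER_CUBIC)
cv2.imwrite('pics/c2.png',np.hstack([c(150,130,100,100),c(270,110,130,130)]))
go((.60,.25,.40))
E
```

```text
tray ((530.0568237304688, -296.4696350097656), (111.83856201171875, 161.8971405029297), 174.7086639404297)
dark [199. 178.] [452.2 131.2  65.7  57.   13.7]
dark [440.  89.] [ 686.4 -143.7   68.1   78.8   13.9]
dark [395.  61.] [701.  -63.4 134.8  46.    3.1]
dark [518.  10.] [ 818.4 -185.5   70.4   31.    82.1]
dark [144.  27.] [621.1 261.5  63.1  56.9  15.9]
post [ 0.46759963 -0.02618437  0.08      ]
sad [ 0.57020307 -0.04451036  0.067     ]
knob [ 0.65273026 -0.054938    0.25      ]
shift [ 134.6 -171.5   -0.8]
q [ 0.03 -0.06  1.6  -0.    1.6   1.24]
```

View pics/c2.png

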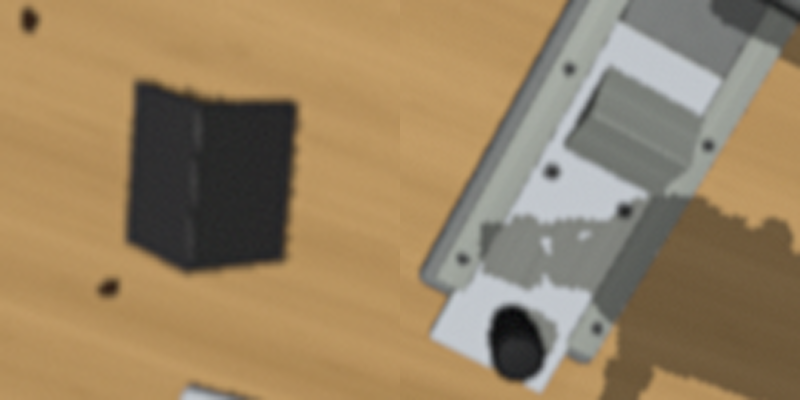

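carry_out(motion=[[1,135,-172,0,0,0,0],[1,135,-172,0,0,0,0],[1,135,-172,0,0,0,0],[1,135,-172,0,0,0,0],[1,135,-172,0,0,0,0],[1,135,-172,0,0,0,0],[1,135,-172,0,0,0,0],[1,135,-172,0,0,0,0],[1,135,-172,0,0,0,0]])

```text
t: 2.95
tool_pos: [0.6, 0.25, 0.3997]
eef_rot: [0.0, 0.984, 0.18, -0.0]
force: [-0.1, -0.1, -0.9]
opening: 1.003
gripper_force: 0.0
```

```bash
python3 - <<'E'
from h import *
s=observe();print(s['t'],s['tool_pos'],s['qpos'],np.abs(s['qd']).max())
m,im=grab('wrist','w2');dark(im,m)
E
```

```text
2.95 [0.60001809 0.25002989 0.39972668] [ 3.56970448e-01  1.64402099e-01  1.36906803e+00 -7.98497773e-04
  1.60836264e+00  1.56611532e+00] 0.015326186254678754
dark [312. 257.] [451.5 136.4  71.7  55.8  13.1]
dark [271. 129.] [619.1 265.6  61.7  56.4  16.1]
```

View pics/w2.png

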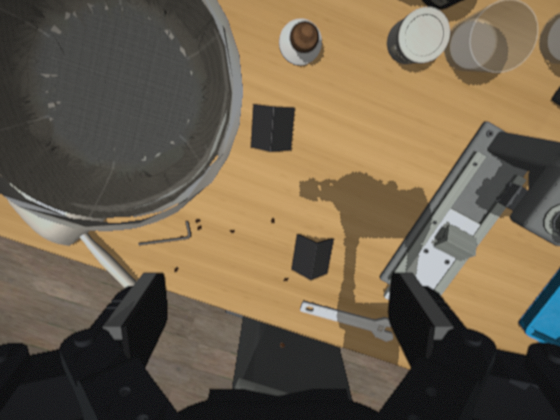

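Only two pieces are present: (271,129) and (312,257). The tamper is at (303,38), behind them. Next I go above the pull post.

```bash
python3 - <<'E'
from h import *
go((.46,-.03,.22),-98.8)
E
```

```text
shift [-229.9  212.3  180.1]
turn [ 0.  -0.  29.5]
turn [   0.     0.  -150.5]
q [ 0.36  0.16  1.37 -0.    1.61  1.57]
```

carry_out(motion=[[1,-230,212,180,0,0,30],[1,-230,212,180,0,0,30],[1,-230,212,180,0,0,30],[1,-230,212,180,0,0,30],[1,-230,212,180,0,0,30],[1,-230,212,180,0,0,30],[1,-230,212,180,0,0,30],[1,-230,212,180,0,0,30],[1,-230,212,180,0,0,30],[1,-230,212,180,0,0,30],[1,-230,212,180,0,0,30],[1,-230,212,180,0,0,30]])

```text
t: 4.0
tool_pos: [0.4607, -0.0284, 0.2207]
eef_rot: [-0.0, 0.997, -0.081, 0.001]
force: [-0.3, 0.4, 1.1]
opening: 0.999
gripper_force: 0.0
```

```bash
python3 - <<'E'
from h import *
s=observe();print(s['t'],s['tool_pos'],s['qpos'],np.abs(s['qd']).max())
m,im=grab('wrist','w3')
E
```

```text
4.0 [ 0.46069629 -0.02843244  0.22070697] [-1.15938839e-01 -1.63523422e-01  2.01716405e+00  4.18776367e-04
  1.28547856e+00  1.61682540e+00] 0.02821065348568811
```

View pics/w3.png

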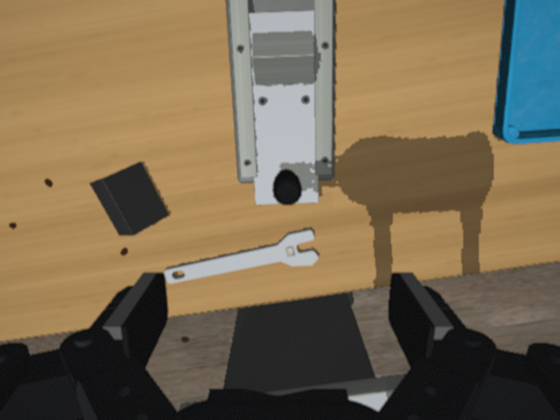

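The post top is at about (287,190) and the saddle at (284,57). The rail edges run from (230,0) to (240,183) on the left and from (335,0) to (333,183) on the right.

```bash
python3 - <<'E'
from h import *
m=eyes.camera_model('wrist');im=cv2.imread('pics/w3.png')
g=im.max(2);k=(g[150:215,262:312]<45).astype(np.uint8)
c=max(cv2.findContours(k,0,2)[0],key=cv2.contourArea)[:,0]+[262,150]
print('blob',c.min(0),c.max(0))
for p in((230,2),(240,183),(335,2),(333,183)):print(p,onz(m,p,.02))
for z in(.08,):
  for r in(188,190,192):print(onz(m,(287,r),z))
gray=cv2.cvtColor(im,6)
print('col284',[int(v) for v in gray[10:95,284]])
for p in((284,57),(253,57),(315,57)):print(onz(m,p,.067))
E
```

```text
blob [274 170] [300 203]
(230, 2) [ 0.6172284  -0.00966178  0.02      ]
(240, 183) [0.45438147 0.01261832 0.02      ]
(335, 2) [ 0.60228652 -0.10134786  0.02      ]
(333, 183) [ 0.43934918 -0.08011635  0.02      ]
[ 0.45673862 -0.03446694  0.08      ]
[ 0.45500373 -0.03419777  0.08      ]
[ 0.45326337 -0.03392774  0.08      ]
col284 [119, 141, 165, 179, 181, 182, 181, 181, 181, 181, 182, 182, 182, 182, 182, 183, 182, 183, 183, 183, 178, 162, 134, 116, 116, 116, 117, 115, 115, 118, 119, 121, 123, 121, 120, 118, 117, 119, 119, 118, 119, 117, 118, 120, 127, 141, 137, 118, 106, 107, 107, 107, 107, 107, 106, 107, 108, 110, 111, 112, 114, 111, 110, 109, 109, 108, 108, 107, 107, 106, 108, 106, 107, 107, 116, 134, 162, 182, 188, 189, 188, 189, 188, 189, 189]
[ 0.56098417 -0.04849113  0.067     ]
[ 0.56498561 -0.02390136  0.067     ]
[ 0.5569839  -0.07307369  0.067     ]
```

```bash
python3 - <<'E'
from h import *
go((.456,-.0344,.047),-97.7)
E
```

```text
shift [ -4.6   7.3 174. ]
turn [-0.  -0.2 -1.5]
turn [ -0.3   0.  178.5]
q [-0.11 -0.16  2.02  0.    1.29  1.62]
```

carry_out(motion=[[1,-5,7,100,0,0,-1.5],[1,-5,7,100,0,0,-1.5],[1,-5,7,100,0,0,-1.5],[1,-5,7,140,0,0,-1.5],[1,-5,7,174,0,0,-1.5],[1,-5,7,174,0,0,-1.5],[1,-5,7,174,0,0,-1.5],[0,-5,7,174,0,0,-1.5],[0,-5,7,174,0,0,-1.5],[0,-5,7,174,0,0,-1.5],[0,-5,7,174,0,0,-1.5],[0,-5,7,174,0,0,-1.5],[0,-5,7,174,0,0,-1.5]], newtons=30)

```text
t: 5.13
tool_pos: [0.4554, -0.0355, 0.047]
eef_rot: [0.002, 0.998, -0.066, 0.001]
force: [-1.8, -5.7, 4.5]
opening: 0.236
gripper_force: 27.2
```

carry_out(motion=[[0,-4,0,0,0,0,0],[0,-8,0,0,0,0,0],[0,-11,0,0,0,0,0],[0,-14,0,0,0,0,0],[0,-14,0,0,0,0,0],[0,-14,0,0,0,0,0]])

```text
t: 5.63
tool_pos: [0.4417, -0.0338, 0.047]
eef_rot: [0.002, 0.998, -0.066, 0.002]
force: [-0.6, -5.3, 4.2]
opening: 0.237
gripper_force: 27.9
```

carry_out(motion=[[0,-3,1,0,0,0,0],[0,-6,1,0,0,0,0],[0,-9,1,0,0,0,0],[0,-12,1,0,0,0,0],[0,-12,1,0,0,0,0]])

```text
t: 6.05
tool_pos: [0.4355, -0.0325, 0.0509]
eef_rot: [0.001, 0.998, -0.067, 0.007]
force: [0.6, 2.5, 17.6]
opening: 0.061
gripper_force: 7.9
```

carry_out(motion=[[0.6,0,0,0,0,0,0],[0.6,0,0,0,0,0,0],[0.6,0,0,0,0,0,0],[0.6,0,0,-40,0,0,0],[0.8,0,0,-80,0,0,0],[1,10,0,-160,0,0,0],[1,30,0,-180,0,0,0],[1,30,0,-180,0,0,0],[1,30,0,-180,0,0,0],[1,30,0,-180,0,0,0]])

```text
t: 6.88
tool_pos: [0.4585, -0.0354, 0.2263]
eef_rot: [-0.0, 0.998, -0.067, 0.001]
force: [-0.1, 0.4, 0.5]
opening: 1.003
gripper_force: 0.0
```

```bash
python3 - <<'E'
from h import *
s=observe();print(s['t'],s['tool_pos'],s['force'])
m,im=grab('wrist','w4')
k=(im.max(2)<45)[:300,150:450].astype(np.uint8)
for c in cv2.findContours(k,0,2)[0]:
    if cv2.contourArea(c)>150:print(c[:,0].min(0)+[150,0],c[:,0].max(0)+[150,0])
E
```

```text
6.8833 [ 0.45850183 -0.03541383  0.22627753] [-0.06294426  0.36787549  0.53948785]
[274 292] [339 299]
[390 274] [416 299]
[150 274] [165 299]
[266 183] [291 217]
```

View pics/w4.png

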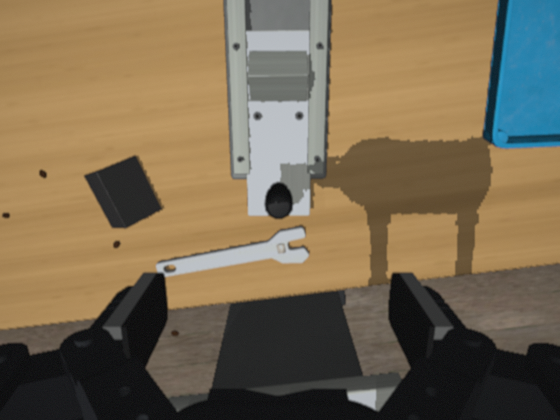

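The slide has moved out: the post is now at (278,200) and the saddle ridge near row 75. I'll check whether it is fully out.

```bash
python3 - <<'E'
from h import *
m=eyes.camera_model('wrist');im=cv2.imread('pics/w4.png');g=cv2.cvtColor(im,6)
print([int(v) for v in g[60:90,276]])
u=np.array([np.cos(np.radians(-7.7)),np.sin(np.radians(-7.7))])
rim=onz(m,(278,217),.08);print('post',rim[:2]+.013*u)
for r in(72,73,74,75,76):print(r,onz(m,(279,r),.067))
for row in (73,):
  print([int(v) for v in g[row,236:325]])
E
```

```text
[123, 124, 125, 123, 122, 120, 121, 120, 121, 120, 120, 121, 121, 122, 129, 132, 124, 112, 108, 109, 110, 110, 109, 110, 109, 112, 113, 113, 115, 114]
post [ 0.43885331 -0.03237684]
72 [ 0.5458106  -0.04757995  0.067     ]
73 [ 0.54504367 -0.04747738  0.067     ]
74 [ 0.54427561 -0.04737466  0.067     ]
75 [ 0.54350643 -0.04727178  0.067     ]
76 [ 0.54273611 -0.04716876  0.067     ]
[173, 170, 166, 166, 167, 166, 163, 163, 164, 155, 130, 115, 123, 124, 122, 121, 122, 122, 122, 123, 122, 122, 122, 123, 122, 122, 122, 122, 122, 124, 123, 122, 123, 123, 123, 124, 124, 124, 123, 125, 122, 124, 124, 124, 125, 123, 124, 125, 124, 125, 124, 125, 124, 124, 126, 125, 124, 124, 124, 125, 126, 125, 125, 126, 124, 125, 124, 125, 127, 128, 125, 121, 111, 95, 91, 93, 91, 94, 118, 151, 164, 161, 158, 157, 157, 156, 155, 154, 154]
```

```bash
python3 - <<'E'
from h import *
go((.452,.134,.20),15)
E
```

```text
shift [ -27.4 -167.    24.5]
turn [-1.000e-01  1.000e-01 -1.127e+02]
turn [ 0.1  0.1 67.3]
q [-0.13 -0.17  2.01  0.    1.3   1.57]
```

carry_out(motion=[[1,-27,-167,25,0,0,-112.7],[1,-27,-167,25,0,0,-112.7],[1,-27,-167,25,0,0,-112.7],[1,-27,-167,25,0,0,-112.7],[1,-27,-167,25,0,0,-112.7],[1,-27,-167,25,0,0,-112.7],[1,-27,-167,25,0,0,-112.7],[1,-27,-167,25,0,0,-112.7],[1,-27,-167,25,0,0,-112.7],[1,-27,-167,25,0,0,-112.7],[1,-27,-167,25,0,0,-112.7],[1,-27,-167,25,0,0,-112.7],[1,-27,-167,25,0,0,-112.7],[1,-27,-167,25,0,0,-112.7],[1,-27,-167,25,0,0,-112.7],[1,-27,-167,25,0,0,-112.7],[1,-27,-167,25,0,0,-112.7],[1,-27,-167,25,0,0,-112.7]])

```text
t: 8.43
tool_pos: [0.4515, 0.1332, 0.198]
eef_rot: [-0.002, 0.61, 0.793, -0.002]
force: [-0.7, 0.3, -0.8]
opening: 0.999
gripper_force: 0.0
```

```bash
python3 - <<'E'
from h import *
s=observe();print(s['t'],s['tool_pos'],s['eef_rot'],s['qpos'])
m,im=grab('wrist','w5')
np.save('w5.npy',m['extrinsics'])
cv2.imwrite('pics/w5c.png',cv2.resize(im[90:330,130:430],(800,640))[:600])
E
```

```text
8.4333 [0.45147851 0.13324195 0.19802945] [-0.00151514  0.60953947  0.7927522  -0.00181371] [ 2.34000251e-01 -1.23936903e-01  2.02501336e+00  7.29933693e-05
  1.24524230e+00 -2.58562224e-02]
```

View pics/w5c.png

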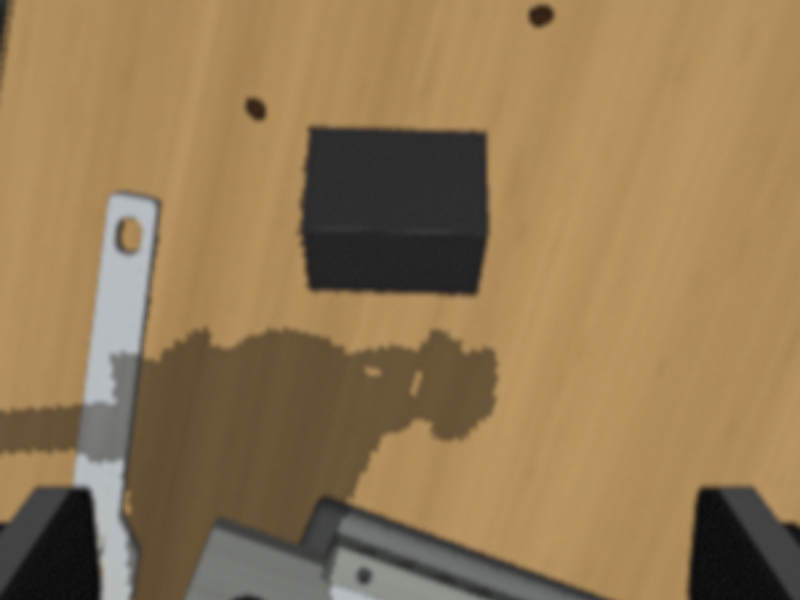

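The piece ridge runs from (243.6,177.4) to (313,177.4) in full-image pixels, and the leg corners are visible.

```bash
cat >> h.py <<'E'
def piece(m,ridge,legs):
    """ridge: 2 px at z .0354; legs: 4 px at ~ z .003"""
    a,b=[onz(m,p,.0354)[:2] for p in ridge];L=np.array([onz(m,p,.003)[:2] for p in legs])
    d=b-a;print('ridge mid',(a+b)/2,'len',np.linalg.norm(d),'yaw',np.degrees(np.arctan2(d[1],d[0])),'legs mid',L.mean(0),'w',np.linalg.norm(L[0]-L[2]),np.linalg.norm(L[1]-L[0]))
    return (a+b)/2
E
python3 - <<'E'
from h import *
m=eyes.camera_model('wrist');m['extrinsics']=np.load('w5.npy')
f=lambda x,y:(130+x/2.667,90+y/2.667)
piece(m,[f(303,233),f(488,233)],[f(310,127),f(485,131),f(312,290),f(477,293)])
go((.4515,.1332,.05),15)
E
```

```text
ridge mid [0.45280264 0.13328457] len 0.06257092674014886 yaw 14.917103623501111 legs mid [0.45276166 0.13390615] w 0.06096364802136775 0.06301331898782925
shift [-0.000e+00  1.000e-01  1.485e+02]
turn [-0.2 -0.  -0.1]
turn [ -0.    0.3 179.9]
q [ 0.23 -0.12  2.02  0.    1.25 -0.03]
```

carry_out(motion=[[1,0,1.3,60,0,0,0],[1,0,1.3,100,0,0,0],[1,0,1.3,140,0,0,0],[1,0,1.3,175,0,0,0],[1,0,1.3,196,0,0,0],[1,0,1.3,196,0,0,0],[1,0,1.3,196,0,0,0],[0.5,0,1.3,196,0,0,0],[0.5,0,1.3,196,0,0,0],[0.5,0,1.3,196,0,0,0],[0.5,0,1.3,196,0,0,0],[0.5,0,1.3,196,0,0,0],[0.5,0,1.3,196,0,0,0]], newtons=30)

```text
t: 9.57
tool_pos: [0.4556, 0.1342, 0.0054]
eef_rot: [0.001, 0.608, 0.794, 0.001]
force: [-0.5, -0.5, 0.5]
opening: 0.5
gripper_force: 0.0
```

```bash
python3 - <<'E'
from h import *
s=observe();print(s['t'],s['tool_pos'],s['opening'],s['gripper_force'])
m,im=grab('wrist','w6')
_,i2=grab('side','s6')
cv2.imwrite('pics/w6c.png',np.hstack([cv2.resize(im,(533,400)),cv2.resize(i2[180:280,170:237],(267,400))]))
E
```

```text
9.5667 [0.45556384 0.13423315 0.00541582] 0.49983817808710845 0.0
```

View pics/w6c.png

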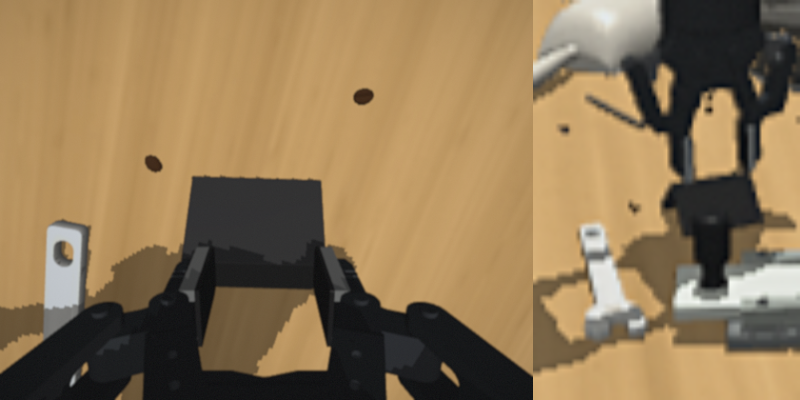

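```bash
python3 - <<'E'
from h import *
m=eyes.camera_model('wrist');s=observe();T=s['tool_pos'];r=R()
print('tcp',proj(m,T))
for z in(-.03,-.02,-.01,0):
  print(z,[np.round(proj(m,T+r.apply([0,d,z]))) for d in(-.021,.021,-.032,.032)])
for z in(0.0,.0354):print(z,proj(m,(.4528,.1335,z)))
im=cv2.imread('pics/w6.png');cv2.imwrite('pics/w6d.png',cv2.resize(im[170:370,150:400],(750,600)))
print(np.round(s['joint_torque'],1))
E
```

```text
tcp [274.88297277 249.12874663]
-0.03 [array([224., 278.]), array([325., 278.]), array([197., 278.]), array([352., 278.])]
-0.02 [array([227., 267.]), array([322., 267.]), array([202., 267.]), array([347., 267.])]
-0.01 [array([230., 258.]), array([320., 258.]), array([206., 258.]), array([343., 258.])]
0 [array([232., 249.]), array([318., 249.]), array([210., 249.]), array([340., 249.])]
0.0 [270.31882807 245.27597213]
0.0354 [268.88034105 278.66080498]
[  0.  -34.6 -28.7   0.   -0.    0. ]
```

View pics/w6d.png

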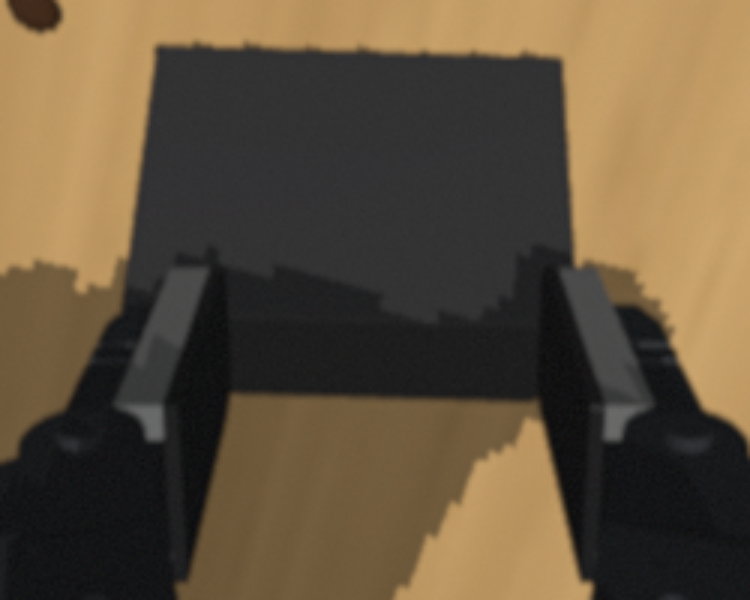

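```bash
python3 - <<'E'
from h import *
m=eyes.camera_model('side');w=eyes.camera_model('wrist');s=observe();T=s['tool_pos'];r=R()
for x in(-.011,.011):
 for z in(-.03,-.02,-.01,0):
  print(x,z,[(np.round(proj(m,T+r.apply([x,d,z]))),np.round(proj(w,T+r.apply([x,d,z])))) for d in(-.021,.021,-.032,.032)])
E
```

```text
-0.011 -0.03 [(array([210., 226.]), array([225., 301.])), (array([223., 224.]), array([324., 301.])), (array([207., 227.]), array([199., 301.])), (array([227., 223.]), array([350., 301.]))]
-0.011 -0.02 [(array([210., 229.]), array([228., 290.])), (array([223., 227.]), array([321., 290.])), (array([207., 230.]), array([203., 290.])), (array([227., 226.]), array([346., 290.]))]
-0.011 -0.01 [(array([211., 232.]), array([231., 279.])), (array([223., 230.]), array([319., 279.])), (array([207., 233.]), array([207., 279.])), (array([227., 229.]), array([342., 279.]))]
-0.011 0 [(array([211., 235.]), array([233., 270.])), (array([223., 233.]), array([317., 269.])), (array([207., 236.]), array([211., 270.])), (array([227., 232.]), array([339., 269.]))]
0.011 -0.03 [(array([208., 224.]), array([223., 254.])), (array([221., 222.]), array([326., 254.])), (array([204., 224.]), array([196., 254.])), (array([224., 221.]), array([353., 254.]))]
0.011 -0.02 [(array([208., 227.]), array([226., 244.])), (array([221., 224.]), array([323., 244.])), (array([205., 227.]), array([200., 244.])), (array([224., 224.]), array([349., 244.]))]
0.011 -0.01 [(array([208., 230.]), array([229., 236.])), (array([221., 227.]), array([321., 236.])), (array([205., 230.]), array([205., 236.])), (array([224., 227.]), array([345., 236.]))]
0.011 0 [(array([208., 233.]), array([231., 228.])), (array([221., 230.]), array([318., 228.])), (array([205., 233.]), array([209., 228.])), (array([224., 230.]), array([341., 228.]))]
```

carry_out(motion=[[0.8,0,0,-30,0,0,0],[0.5,0,0,-60,0,0,0],[0,35,0,-70,0,0,0],[0,75,0,-70,0,0,0],[0,75,0,-70,0,0,0],[0,75,0,-70,0,0,0],[0,75,0,-70,0,0,0],[0,75,0,-70,0,0,0],[0,75,0,-70,0,0,0],[0,75,0,-70,0,0,0]])

```text
t: 10.5
tool_pos: [0.4353, 0.2054, 0.074]
eef_rot: [-0.0, 0.609, 0.793, -0.0]
force: [-0.1, 0.1, 0.8]
opening: 0.003
gripper_force: 0.0
```

```bash
python3 - <<'E'
from h import *
s=observe();T=s['tool_pos'];r=R();print(s['t'],T,s['opening'])
m,im=grab('wrist','w7');n,i2=grab('side','s7')
print(proj(m,T),proj(n,T))
cv2.imwrite('pics/w7c.png',np.hstack([im[150:400,150:400].repeat(2,0).repeat(2,1)[:500,:500],cv2.resize(i2[150:250,180:240],(300,500))]))
E
```

```text
10.5 [0.43533797 0.20542042 0.07401748] 0.0026212830763432692
[274.94744842 249.13306653] [206.579216   204.22902277]
```

View pics/w7c.png

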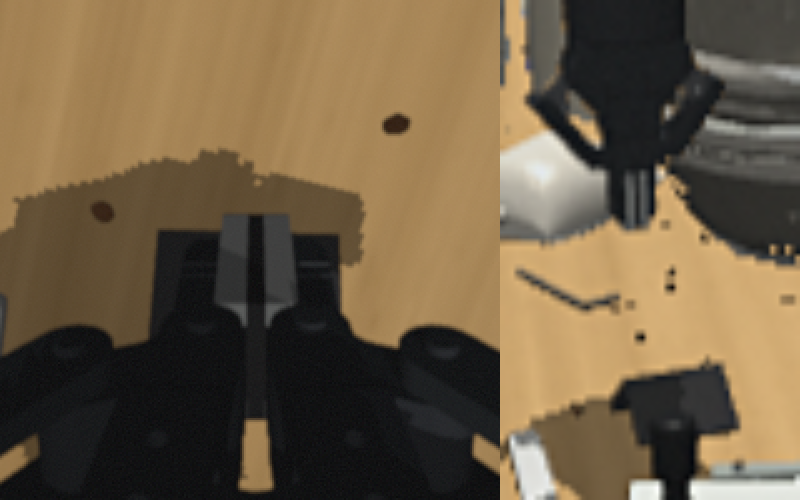

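The shut fingertips appear at wrist pixel (277,257) and side pixel (207,196). That puts them about 30 mm above the reported TCP. I'll confirm with a gentle touch on the bare bench.

carry_out(motion=[[0,0,0,40,0,0,0],[0,0,0,70,0,0,0],[0,0,0,85,0,0,0],[0,0,0,88,0,0,0],[0,0,0,91,0,0,0],[0,0,0,91,0,0,0],[0,0,0,91,0,0,0]])

```text
t: 11.18
tool_pos: [0.4368, 0.2069, -0.0153]
eef_rot: [0.001, 0.609, 0.794, 0.001]
force: [0.2, 0.2, 0.3]
opening: 0.003
gripper_force: 0.0
```

carry_out(motion=[[0,0,0,2,0,0,0],[0,0,0,4,0,0,0],[0,0,0,6,0,0,0],[0,0,0,7,0,0,0]])

```text
t: 11.52
tool_pos: [0.4356, 0.2066, -0.0233]
eef_rot: [0.0, 0.608, 0.794, 0.0]
force: [-0.4, 1.0, -0.2]
opening: -0.002
gripper_force: 0.0
```

carry_out(motion=[[0,0,0,1,0,0,0],[0,0,0,2,0,0,0],[0,0,0,3,0,0,0],[0,0,0,4,0,0,0]])

```text
t: 11.85
tool_pos: [0.4354, 0.2065, -0.0276]
eef_rot: [-0.0, 0.608, 0.794, -0.0]
force: [0.0, -0.2, -0.5]
opening: -0.002
gripper_force: 0.0
```

carry_out(motion=[[0,0,0,1,0,0,0],[0,0,0,2,0,0,0],[0,0,0,2,0,0,0]])

```text
t: 12.1
tool_pos: [0.4353, 0.2065, -0.0292]
eef_rot: [-0.0, 0.608, 0.794, -0.0]
force: [-1.6, -0.7, 4.8]
opening: 0.002
gripper_force: 2.3
```

carry_out(motion=[[0,0,0,1,0,0,0],[0,0,0,2,0,0,0],[0,0,0,2,0,0,0]])

```text
t: 12.35
tool_pos: [0.4354, 0.2065, -0.0293]
eef_rot: [-0.0, 0.608, 0.794, -0.001]
force: [-8.4, -3.1, 21.6]
opening: 0.002
gripper_force: 11.3
```

Tips touch at reported z = -0.029, so the true tips sit 29 mm above the reported TCP. I'll correct for that from here on.

carry_out(motion=[[0,0,0,-40,0,0,0],[1,0,0,-80,0,0,0],[1,-36,0,-110,0,0,0],[1,-75,0,-110,0,0,0],[1,-75,0,-110,0,0,0],[1,-75,0,-110,0,0,0],[1,-75,0,-110,0,0,0],[1,-75,0,-110,0,0,0]])

```text
t: 13.02
tool_pos: [0.4537, 0.1346, 0.0775]
eef_rot: [-0.001, 0.608, 0.794, -0.001]
force: [0.1, -0.6, 0.1]
opening: 0.977
gripper_force: 0.0
```

```bash
python3 - <<'E'
from h import *
print(observe()['tool_pos'],observe()['opening'])
go((.4528,.1335,-.024),14.9)
E
```

```text
[0.4537226  0.1345507  0.07745629] 0.9772042947215815
shift [ -0.8  -1.  101.5]
turn [-0.1 -0.   0.2]
turn [   0.    -0.2 -179.8]
q [ 0.24 -0.    2.15  0.    1.   -0.03]
```

carry_out(motion=[[1,-0.5,-1,40,0,0,0],[1,-0.5,-1,70,0,0,0],[1,-0.5,-1,90,0,0,0],[1,-0.5,-1,102,0,0,0],[1,-0.5,-1,102,0,0,0],[0.5,-0.5,-1,102,0,0,0],[0.5,-0.5,-1,102,0,0,0],[0.5,-0.5,-1,102,0,0,0],[0.5,-0.5,-1,102,0,0,0],[0.5,-0.5,-1,102,0,0,0]], newtons=30)

```text
t: 13.85
tool_pos: [0.4549, 0.1336, -0.0226]
eef_rot: [0.001, 0.608, 0.794, 0.001]
force: [0.5, -0.3, -0.8]
opening: 0.74
gripper_force: 32.9
```

carry_out(motion=[[0.5,0,0,-20,0,0,0],[0.5,0,0,-60,0,0,0],[0.5,0,0,-100,0,0,0],[0.5,0,0,-130,0,0,0],[0.5,0,0,-130,0,0,0],[0.5,0,0,-130,0,0,0]])

```text
t: 14.35
tool_pos: [0.4566, 0.1339, 0.1098]
eef_rot: [0.002, 0.609, 0.794, 0.003]
force: [-0.7, 0.3, -1.5]
opening: 0.74
gripper_force: 33.5
```

```bash
python3 - <<'E'
from h import *
s=observe();print(s['tool_pos'],s['opening'],s['gripper_force'])
go((.5455,-.0467,.06),82.3)
E
```

```text
[0.45658162 0.13387262 0.10976428] 0.7395434952429604 33.48219201856409
shift [-197.4   38.7   50.1]
turn [  0.4   0.2 -67.3]
turn [  0.3  -0.4 112.7]
q [ 0.23 -0.04  2.12  0.    1.06 -0.03]
```

carry_out(motion=[[0.5,-197,39,0,0,0,-67.3],[0.5,-197,39,0,0,0,-67.3],[0.5,-197,39,0,0,0,-67.3],[0.5,-197,39,0,0,0,-67.3],[0.5,-197,39,0,0,0,-67.3],[0.5,-197,39,0,0,0,-67.3],[0.5,-197,39,0,0,0,-67.3],[0.5,-197,39,0,0,0,-67.3],[0.5,-197,39,0,0,0,-67.3],[0.5,-197,39,0,0,0,-67.3],[0.5,-197,39,0,0,0,-67.3],[0.5,-197,39,40,0,0,-67.3],[0.5,-197,39,50,0,0,-67.3],[0.5,-197,39,50,0,0,-67.3],[0.5,-197,39,50,0,0,-67.3],[0.5,-197,39,50,0,0,-67.3]])

```text
t: 15.68
tool_pos: [0.5432, -0.0468, 0.0571]
eef_rot: [0.0, 0.067, 0.998, -0.0]
force: [-0.1, -0.2, -0.7]
opening: 0.742
gripper_force: 33.4
```

```bash
python3 - <<'E'
from h import *
s=observe();print(s['t'],s['tool_pos'],s['opening'],s['gripper_force'])
go((.5455,-.0467,.0175),82.3)
m,im=grab('wrist','w8');n,i2=grab('side','s8');s=observe()
cv2.imwrite('pics/w8c.png',np.hstack([im[100:400,130:430].repeat(2,0).repeat(2,1)[:400,100:500],cv2.resize(i2[190:270,200:280],(400,400))]))
a=eyes.camera_model('scene');_,i3=grab('scene','sc8')
E
```

```text
15.6833 [ 0.54323517 -0.04684565  0.05707045] 0.7419907199028238 33.44953799358336
shift [-2.2  0.4 39.6]
turn [-0.  0. -0.]
turn [  0.   0. 180.]
q [-0.13  0.16  2.02 -0.    0.96 -1.57]
```

View pics/w8c.png

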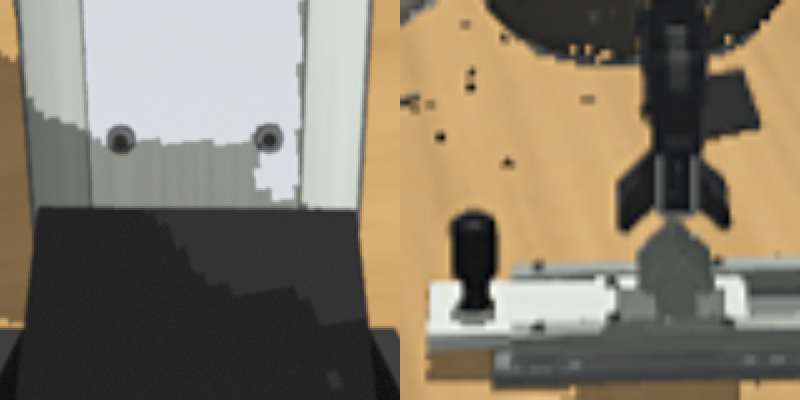

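The side view shows the piece centred over the saddle apex. I'm lowering it now.

carry_out(motion=[[0.5,-1,0.4,15,0,0,0],[0.5,-1,0.4,28,0,0,0],[0.5,-1,0.4,34,0,0,0],[0.5,-1,0.4,37,0,0,0],[0.5,-1,0.4,38,0,0,0],[0.5,-1,0.4,38,0,0,0]])

```text
t: 16.33
tool_pos: [0.5444, -0.0466, 0.019]
eef_rot: [0.0, 0.067, 0.998, -0.0]
force: [0.2, 0.4, 0.1]
opening: 0.74
gripper_force: 33.5
```

carry_out(motion=[[0.5,0,0,1,0,0,0],[0.5,0,0,2,0,0,0],[0.5,0,0,2,0,0,0]])

```text
t: 16.58
tool_pos: [0.5452, -0.0467, 0.0176]
eef_rot: [0.001, 0.067, 0.998, -0.0]
force: [0.8, -1.3, 3.0]
opening: 0.742
gripper_force: 33.8
```

carry_out(motion=[[1,0,0,1,0,0,0],[1,0,0,1,0,0,0],[1,0,0,1,0,0,0],[1,0,0,1,0,0,0],[1,0,0,-20,0,0,0],[1,0,0,-60,0,0,0],[1,0,0,-100,0,0,0],[1,0,0,-130,0,0,0],[1,0,0,-130,0,0,0],[1,0,0,-130,0,0,0]])

```text
t: 17.42
tool_pos: [0.5459, -0.0468, 0.1493]
eef_rot: [0.003, 0.067, 0.998, -0.0]
force: [0.0, 0.4, -0.5]
opening: 1.003
gripper_force: 0.0
```

```bash
cat >> h.py <<'E'
def blob(im,m,near,th=50):
    k=cv2.morphologyEx((im.max(2)<th).astype(np.uint8),2,np.ones((3,3)))
    best=None
    for c in cv2.findContours(k,0,2)[0]:
        if cv2.contourArea(c)<800:continue
        e=np.linalg.norm(onz(m,c.mean((0,1)),.018)[:2]-near)
        if best is None or e<best[0]:best=(e,c)
    c=cv2.convexHull(best[1]);print('blob e',best[0],'area',cv2.contourArea(c))
    for eps in(2,3,4):print(eps,cv2.approxPolyDP(c,eps,True)[:,0].tolist())
E
python3 - <<'E'
from h import *
s=observe();print(s['tool_pos'],s['opening'])
m,im=grab('wrist','w9')
blob(im,m,np.array([.545,-.047]))
go((.616,.262,.15),15)
E
```

```text
[ 0.54592588 -0.04680313  0.14932199] 1.0034061500319371
blob e 0.018185317829516878 area 6562.0
2 [[319, 152], [322, 206], [317, 227], [238, 227], [232, 206], [235, 152]]
3 [[319, 152], [322, 206], [317, 227], [238, 227], [232, 206], [235, 152]]
4 [[319, 152], [322, 206], [317, 227], [238, 227], [232, 206], [235, 152]]
shift [-30.2 315.4  -3. ]
turn [ 0.   0.1 67.3]
turn [-1.000e-01  0.000e+00 -1.127e+02]
q [-0.13  0.06  1.94  0.    1.14 -1.57]
```

```bash
python3 - <<'E'
from h import *
m=eyes.camera_model('wrist')
a,b=onz(m,(322,206),.0755),onz(m,(232,206),.0755);print((a+b)/2,np.linalg.norm(a-b),np.degrees(np.arctan2(*(b-a)[1::-1])))
L=np.array([onz(m,p,.041) for p in((319,152),(235,152),(317,227),(238,227))]);print(L.mean(0),np.linalg.norm(L[0]-L[2]))
E
```

```text
[ 0.54511523 -0.04644086  0.0755    ] 0.06042475660213602 -97.70568120261115
[ 0.54356837 -0.04603238  0.041     ] 0.05863621472067814
```

carry_out(motion=[[1,-30,315,-3,0,0,67.3],[1,-30,315,-3,0,0,67.3],[1,-30,315,-3,0,0,67.3],[1,-30,315,-3,0,0,67.3],[1,-30,315,-3,0,0,67.3],[1,-30,315,-3,0,0,67.3],[1,-30,315,-3,0,0,67.3],[1,-30,315,-3,0,0,67.3],[1,-30,315,-3,0,0,67.3],[1,-30,315,-3,0,0,67.3],[1,-30,315,-3,0,0,67.3],[1,-30,315,-3,0,0,67.3],[1,-30,315,-3,0,0,67.3],[1,-30,315,-3,0,0,67.3]])

```text
t: 18.63
tool_pos: [0.615, 0.2608, 0.1485]
eef_rot: [-0.0, 0.608, 0.794, -0.001]
force: [0.2, -1.1, -0.3]
opening: 1.001
gripper_force: 0.0
```

```bash
python3 - <<'E'
from h import *
s=observe();print(s['t'],s['tool_pos'],s['qpos'])
m,im=grab('wrist','w10');np.save('w10.npy',m['extrinsics'])
blob(im,m,np.array([.617,.263]))
E
```

```text
18.6333 [0.615037   0.26083127 0.1484973 ] [3.63810873e-01 2.87894050e-01 1.67438173e+00 1.58702657e-05
 1.18093324e+00 1.00530328e-01]
blob e 0.014012869624047053 area 1660.0
2 [[321, 187], [317, 209], [248, 210], [245, 188]]
3 [[321, 187], [317, 209], [248, 210], [245, 188]]
4 [[321, 187], [317, 209], [248, 210], [245, 188]]
```

```bash
python3 - <<'E'
from h import *
m=eyes.camera_model('wrist');im=cv2.imread('pics/w10.png')
blob(im,m,np.array([.617,.263]),75)
E
```

```text
blob e 0.004181920154999678 area 3128.5
2 [[244, 161], [322, 180], [318, 209], [249, 211], [243, 189]]
3 [[244, 161], [322, 180], [318, 209], [249, 211], [243, 189]]
4 [[244, 161], [322, 180], [318, 209], [249, 211]]
```

```bash
python3 - <<'E'
from h import *
m=eyes.camera_model('wrist');im=cv2.imread('pics/w10.png');T=observe()['tool_pos']
blob(im,m,np.array([.617,.263]),90)
p=piece(m,[(245,188),(321,187)],[(248,210),(317,209)]*2)
go((*p,-.024),15)
print([int(v) for v in im.max(2)[120:215,283]])
E
```

```text
blob e 0.0020869006682865203 area 3181.0
2 [[244, 160], [322, 180], [319, 208], [248, 211], [243, 189]]
3 [[244, 160], [322, 180], [319, 208], [248, 211], [243, 189]]
4 [[244, 160], [322, 180], [319, 208], [248, 211]]
ridge mid [0.61988625 0.26482725] len 0.05896386761050768 yaw 15.817539079306702 legs mid [0.6272865  0.23774299] w 0.0 0.06067205269735853
shift [  2.6   5.6 172.9]
turn [-0.1  0.   0.1]
turn [-0.000e+00 -1.000e-01 -1.799e+02]
q [0.36 0.29 1.67 0.   1.18 0.1 ]
[146, 146, 142, 124, 104, 89, 81, 77, 74, 76, 76, 77, 77, 76, 78, 88, 111, 134, 145, 146, 147, 147, 148, 142, 118, 81, 53, 50, 56, 65, 78, 103, 130, 145, 148, 145, 144, 144, 143, 144, 143, 143, 142, 141, 138, 135, 135, 134, 127, 106, 75, 55, 51, 51, 53, 53, 52, 52, 51, 53, 52, 53, 52, 53, 53, 54, 51, 46, 43, 42, 43, 42, 42, 43, 42, 42, 41, 42, 43, 40, 42, 41, 43, 40, 41, 42, 42, 41, 42, 40, 49, 95, 153, 191, 205]
```

```bash
python3 - <<'E'
import cv2,numpy as np
im=cv2.imread('pics/w10.png').max(2)
for r in range(100,222,5):print(r,' '.join('%3d'%im[r,c] for c in range(205,365,6)))
E
```

```text
100  73  66  74  98 140 102  97 101 103  96  94  72  71  76  77  72  73  77  75  71  77  76  73  66  69  75  76
105 120  72  73  73  76 129 146 130 106  90  90 104  98  79  73  75  71  71  77  79  68  69  78  77  77  74  74
110 140 134  92  74  76  72  98 144 146 142 111  97  99 105 101  87  74  67  74  80  79  75  71  72  74  75  77
115  73 119 135 118  74  71  77  84 110 140 144 146 136 107  98  99 103  97  74  75  78  77  73  71  72  78  75
120  90  74  86 138 136  87  74  78  75  75  81 108 141 146 145 118  94 107 115 102  90  92  90  86  83  73  69
125 133 112  73  76 165 143 136  94  76  76  71  78  78  89 117 142 147 140 111 105 101  99  98 103  97  96  95
130 134 134 128  72  73 145 188 143 145 127  86  75  81  76  69  70  86 124 145 147 125  80  82  96 100 105  97
135 131 134 134 134  75  74  85 194 193 143 145 146 128  88  73  72  70  75  77  94 106 124 124  96  76  77  76
140 164 128 132 135 136  88  75  73 181 188 191 156 147 147 147 128  85  72  78  79  77  70  67  76  78  77  90
145 207 202 134 128 131 134 111  76  72  68  51  52  49  81 117 134 144 148 126  82  76  75 
[... 999 characters left out ...]
 200 192 199 203 200 195 196
195 203 203 197 197 194 195 191  40  40  41  42  43  43  42  42  41  43  40  43  40 198 193 202 202 198 193 196
200 200 201 197 196 194 195 194  40  42  42  41  42  42  42  42  42  41  42  38  39 193 196 206 200 197 195 195
205 201 199 197 196 196 197 194  51  41  40  41  42  41  42  42  42  42  41  43  49 193 198 203 201 196 196 196
210 204 199 197 194 197 196 193  87  41  40  43  48  53  49  56  65  59  66  75 121 192 201 201 199 193 197 198
215 204 199 196 195 196 197 194 197 194 195 193 201 203 207 204 203 199 199 205 194 194 204 201 198 194 194 199
220 202 196 196 128 119 112 128 127 192 195 195 199 202 207 204 196 120 168 203 193 197 205 199 197 195 195 198
```

```bash
cat > bowl.py <<'E'
from h import *
from scipy.spatial.transform import Rotation as Q
def tm(p,q):
    M=np.eye(4);M[:3,:3]=Q.from_quat([*q[1:],q[0]]).as_matrix();M[:3,3]=p;return M
s=observe();m=eyes.camera_model('wrist');E10=np.array(m['extrinsics'])
CT=E10@tm(s['tool_pos'],s['eef_rot'])
E2=CT@np.linalg.inv(tm([.600018,.25003,.399727],[0,.98362,.18026,0]))
m2=dict(mtx=m['mtx'],extrinsics=E2)
i2=cv2.imread('pics/w2.png');sat=lambda i:cv2.cvtColor(i,cv2.COLOR_BGR2HSV)[:,:,1]
S=sat(i2);P2=[]
for r in range(30,200,10):
    c=next((c for c in range(248,120,-1) if S[r,c]<60),None)
    if c:P2.append((c,r))
print(P2)
P10=[(c,160+ (c-244)*20/78.) for c in range(250,318,8)]
for h in(.06,.08,.1,.12,.14,.16,.18):
    A=np.array([onz(m2,p,h)[:2] for p in P2]);B=np.array([onz(m,p,h)[:2] for p in P10])
    M=np.c_[2*A,np.ones(len(A))];x=np.linalg.lstsq(M,(A**2).sum(1),rcond=None)[0];rad=np.sqrt(x[2]+x[0]**2+x[1]**2)
    print(h,'c',x[:2],'r',rad,'w10 dist',np.round(np.linalg.norm(B-x[:2],axis=1)-rad,3)[::3])
E
python3 bowl.py
```

```text
[(230, 30), (233, 40), (237, 50), (239, 60), (240, 70), (241, 80), (242, 90), (241, 100), (240, 110), (239, 120), (236, 130), (233, 140), (229, 150), (224, 160), (218, 170), (212, 180), (200, 190)]
0.06 c [0.59234796 0.49514666] r 0.18702113539976714 w10 dist [0.025 0.026 0.028]
0.08 c [0.59538225 0.4865488 ] r 0.1797074904582883 w10 dist [0.02  0.021 0.022]
0.1 c [0.59841653 0.47795093] r 0.17239384551681683 w10 dist [0.015 0.015 0.016]
0.12 c [0.60145082 0.46935307] r 0.1650802005753347 w10 dist [0.01  0.01  0.011]
0.14 c [0.6044851  0.46075521] r 0.15776655563385966 w10 dist [0.005 0.005 0.005]
0.16 c [0.60751939 0.45215735] r 0.15045291069238562 w10 dist [ 0. -0. -0.]
0.18 c [0.61055368 0.44355948] r 0.14313926575092162 w10 dist [-0.004 -0.005 -0.006]
```

The bowl rim (z≈0.16, 37 mm from the piece's ridge) would foul an upright gripper. I'll grip this piece with the tool tilted 35° away from the bowl, carry it clear, and regrasp it upright.

```bash
cat >> bowl.py <<'E'
print('tamper',onz(m2,(303,38),.08))
r=R();th=np.radians(35);z=r.apply([np.sin(th),0,np.cos(th)])
hold=np.array([.6199,.2646,.032]);T=s['tool_pos']
for back in(.10,.0):
    t=hold+(.0477+.005-back)*z;print(back,t,np.round(r.inv().apply(t-T)*1000,1))
E
python3 bowl.py|tail -3
```

```text
tamper [0.73733225 0.26786882 0.08      ]
0.1 [0.6269855  0.23841411 0.07074771] [-24.8   5.5  78.2]
0.0 [ 0.61200559  0.29377539 -0.01117134] [ 32.6   5.5 160.1]
```

carry_out(motion=[[1,-20,5.5,-10,0,10,0],[1,-25,5.5,0,0,18,0],[1,-25,5.5,20,0,28,0],[1,-25,5.5,50,0,35,0],[1,-25,5.5,78,0,35,0],[1,-25,5.5,78,0,35,0],[1,-25,5.5,78,0,35,0],[1,-25,5.5,78,0,35,0],[1,-25,5.5,78,0,35,0],[1,-25,5.5,78,0,35,0]])

```text
t: 19.52
tool_pos: [0.6295, 0.2405, 0.0759]
eef_rot: [-0.236, 0.579, 0.758, 0.185]
force: [-0.9, 0.2, -0.2]
opening: 1.004
gripper_force: 0.0
```

```bash
python3 - <<'E'
from h import *
s=observe();print(s['t'],s['tool_pos'],s['qpos'],s['force'])
r=R();print(r.as_matrix()[:,2],r.as_matrix()[:,1])
print(np.round(r.inv().apply(np.array([.6120,.2938,-.0112])-s['tool_pos'])*1000,1))
m,im=grab('wrist','w11');blob(im,m,np.array([.62,.265]),75)
print(np.round(proj(m,(.62,.265,.0354))))
E
```

```text
19.5167 [0.62954345 0.24050431 0.07594818] [ 0.01025886  0.44932028  1.73649842  0.63712651  1.2019467  -0.56820072] [-0.87576159  0.18771143 -0.18245988]
[-0.14379436  0.55343159 -0.82038812] [0.96512765 0.26167615 0.00736229]
[ -3.8  -3.6 103.5]
blob e 0.003194689042065068 area 8188.5
2 [[313, 191], [320, 219], [317, 274], [224, 276], [219, 220], [226, 192]]
3 [[313, 191], [320, 219], [317, 274], [224, 276], [219, 220], [226, 192]]
4 [[313, 191], [320, 219], [317, 274], [224, 276], [219, 220], [226, 192]]
[270. 220.]
```

The piece outline is clean. Its ridge midpoint is at (269.5,219.5), against a predicted (270,220). I'm descending.

carry_out(motion=[[1,-4,-3.6,20,0,0,0],[1,-4,-3.6,45,0,0,0],[1,-4,-3.6,70,0,0,0],[1,-4,-3.6,90,0,0,0],[1,-4,-3.6,103,0,0,0],[1,-4,-3.6,103,0,0,0],[0.5,-4,-3.6,103,0,0,0],[0.5,-4,-3.6,103,0,0,0],[0.5,-4,-3.6,103,0,0,0],[0.5,-4,-3.6,103,0,0,0],[0.5,-4,-3.6,103,0,0,0]], newtons=30)

```text
t: 20.48
tool_pos: [0.6112, 0.2919, -0.0131]
eef_rot: [-0.238, 0.58, 0.757, 0.184]
force: [-0.2, 0.5, 6.0]
opening: 0.739
gripper_force: 33.1
```

carry_out(motion=[[0.5,3,0,-4,0,0,0],[0.5,5,0,-7,0,0,0],[0.5,-15,-6.5,-21,0,0,0],[0.5,-35,-13,-35,0,0,0],[0.5,-55,-20,-48,0,0,0],[0.5,-74,-26,-62,0,0,0],[0.5,-74,-26,-62,0,0,0],[0.5,-74,-26,-62,0,0,0],[0.5,-77,-26,-58,0,0,0],[0.5,-78.5,-26,-56,0,0,0],[0.5,-78.5,-26,-56,0,0,0]])

```text
t: 21.4
tool_pos: [0.6101, 0.1924, -0.0131]
eef_rot: [-0.238, 0.58, 0.757, 0.183]
force: [0.4, -3.3, 6.2]
opening: 0.739
gripper_force: 33.9
```

```bash
python3 - <<'E'
from h import *
s=observe();print(s['t'],s['tool_pos'],s['force'],s['opening'],s['gripper_force'])
E
```

```text
21.4 [ 0.61013777  0.19240337 -0.01312238] [ 0.37804913 -3.32791017  6.18216721] 0.7389484741717449 33.85766228449938
```

Down at the new spot. I'll release, back off along the tool and straighten up.

carry_out(motion=[[1,0,0,0,0,0,0],[1,0,0,0,0,0,0],[1,0,0,0,0,0,0],[1,0,0,0,0,0,0],[1,0,0,-30,0,0,0],[1,0,0,-70,0,0,0],[1,0,0,-110,0,0,0],[1,0,0,-150,0,0,0],[1,0,0,-170,0,-7,0],[1,30,0,-170,0,-14,0],[1,50,0,-170,0,-21,0],[1,70,0,-170,0,-28,0],[1,75,0,-170,0,-35,0],[1,75,0,-170,0,-35,0],[1,75,0,-170,0,-35,0],[1,75,0,-170,0,-35,0]])

```text
t: 22.73
tool_pos: [0.6172, 0.1576, 0.1663]
eef_rot: [-0.001, 0.608, 0.794, -0.001]
force: [0.4, -0.3, -0.2]
opening: 1.0
gripper_force: 0.0
```

```bash
python3 - <<'E'
from h import *
s=observe();print(s['t'],s['tool_pos'],s['opening'],R().as_matrix()[:,2],s['qpos'])
m,im=grab('wrist','w12');blob(im,m,np.array([.62,.165]),75)
for p in((.62,.165,.0354),):print(proj(m,p))
E
```

```text
22.7333 [0.61724194 0.15762208 0.16627875] 1.0002101311477913 [-3.33481026e-03  3.61139480e-04 -9.99994374e-01] [ 2.10304100e-01  2.19106600e-01  1.72611273e+00  1.12605658e-03
  1.19955949e+00 -5.41342843e-02]
blob e 0.004853837108868335 area 4779.5
2 [[315, 135], [318, 165], [315, 199], [247, 200], [243, 181], [245, 136]]
3 [[315, 135], [315, 199], [247, 200], [243, 181], [245, 136]]
4 [[315, 135], [315, 199], [247, 200], [245, 136]]
[282.00439229 177.9645657 ]
```

```bash
python3 - <<'E'
from h import *
m=eyes.camera_model('wrist')
p=piece(m,[(243,180),(318.5,179)],[(245,136),(315,135),(247,200),(315,199)])
go((*p,-.0235),15)
E
```

```text
ridge mid [0.61961807 0.16238665] len 0.061694810338969175 yaw 15.804781073315702 legs mid [0.61882805 0.16516562] w 0.05823978332049804 0.06121979522058541
shift [  4.9   4.2 189.5]
turn [-0.2 -0.1  0. ]
turn [ 1.0e-01 -3.0e-01 -1.8e+02]
q [ 0.21  0.22  1.73  0.    1.2  -0.05]
```

carry_out(motion=[[1,6,4,40,0,0,0.8],[1,6,4,80,0,0,0.8],[1,6,4,120,0,0,0.8],[1,6,4,155,0,0,0.8],[1,6,4,178,0,0,0.8],[1,6,4,188,0,0,0.8],[1,6,4,188,0,0,0.8],[0.5,6,4,188,0,0,0.8],[0.5,6,4,188,0,0,0.8],[0.5,6,4,188,0,0,0.8],[0.5,6,4,188,0,0,0.8],[0.5,6,4,188,0,0,0.8]])

```text
t: 23.78
tool_pos: [0.6228, 0.1644, -0.0179]
eef_rot: [0.001, 0.614, 0.789, 0.001]
force: [0.3, -0.1, 4.1]
opening: 0.737
gripper_force: 33.3
```

carry_out(motion=[[0.5,0,0,-20,0,0,0],[0.5,0,0,-60,0,0,0],[0.5,0,0,-100,0,0,0],[0.5,0,0,-140,0,0,0],[0.5,0,0,-140,0,0,0],[0.5,0,0,-140,0,0,0]])

```text
t: 24.28
tool_pos: [0.6243, 0.1651, 0.1254]
eef_rot: [0.003, 0.614, 0.789, 0.004]
force: [0.1, 0.0, -0.6]
opening: 0.741
gripper_force: 33.4
```

```bash
python3 - <<'E'
from h import *
s=observe();print(s['t'],s['tool_pos'],s['opening'],s['gripper_force'])
go((.5448,-.0467,.08),82.3)
E
```

```text
24.2833 [0.62430443 0.16506619 0.12535487] 0.7414286827010252 33.413209384161746
shift [-185.6 -129.7   44.2]
turn [  0.5   0.3 -68. ]
turn [  0.4  -0.5 112. ]
q [ 0.22  0.26  1.76  0.    1.12 -0.03]
```

carry_out(motion=[[0.5,22,-77,0,0,0,-14],[0.5,22,-77,0,0,0,-28],[0.5,22,-77,0,0,0,-35],[0.5,-186,-130,0,0,0,-68],[0.5,-186,-130,0,0,0,-68],[0.5,-186,-130,0,0,0,-68],[0.5,-186,-130,0,0,0,-68],[0.5,-186,-130,0,0,0,-68],[0.5,-186,-130,0,0,0,-68],[0.5,-186,-130,0,0,0,-68],[0.5,-186,-130,0,0,0,-68],[0.5,-186,-130,40,0,0,-68],[0.5,-186,-130,45,0,0,-68],[0.5,-186,-130,45,0,0,-68],[0.5,-186,-130,45,0,0,-68],[0.5,-186,-130,45,0,0,-68]])

```text
t: 25.62
tool_pos: [0.5415, -0.0477, 0.0758]
eef_rot: [0.001, 0.068, 0.998, 0.0]
force: [0.2, 0.6, -1.2]
opening: 0.737
gripper_force: 33.6
```

```bash
python3 - <<'E'
from h import *
s=observe();print(s['t'],s['tool_pos'],s['opening'],s['gripper_force'])
go((.5450,-.0467,.0307),82.3)
E
```

```text
25.6167 [ 0.54145734 -0.04772365  0.07583982] 0.7368313105316329 33.63656368543161
shift [-3.3  1.5 45.1]
turn [ 0.   0.1 -0.1]
turn [ 1.000e-01 -0.000e+00  1.799e+02]
q [-0.13  0.13  2.01  0.    1.   -1.57]
```

carry_out(motion=[[0.5,-3,1.1,20,0,0,0],[0.5,-3,1.1,34,0,0,0],[0.5,-3,1.1,40,0,0,0],[0.5,-3,1.1,42,0,0,0],[0.5,-3,1.1,43,0,0,0],[0.5,-3,1.1,43,0,0,0]])

```text
t: 26.12
tool_pos: [0.5454, -0.0469, 0.034]
eef_rot: [0.001, 0.068, 0.998, 0.0]
force: [0.2, 3.1, 3.0]
opening: 0.741
gripper_force: 35.6
```

carry_out(motion=[[0.5,0,0,1,0,0,0],[0.5,0,0,2,0,0,0],[0.5,0,0,2,0,0,0]])

```text
t: 26.37
tool_pos: [0.5473, -0.0472, 0.0337]
eef_rot: [0.003, 0.068, 0.998, 0.0]
force: [-1.1, 3.5, 10.4]
opening: 0.738
gripper_force: 36.5
```

carry_out(motion=[[1,0,0,-1,0,0,0],[1,0,0,-1,0,0,0],[1,0,0,-1,0,0,0],[1,0,0,-1,0,0,0],[1,0,0,-1,0,0,0]])

```text
t: 26.78
tool_pos: [0.5435, -0.0477, 0.0307]
eef_rot: [-0.0, 0.068, 0.998, -0.0]
force: [-0.2, 1.1, 0.2]
opening: 1.0
gripper_force: 0.0
```

```bash
python3 - <<'E'
from h import *
s=observe();print(s['t'],s['tool_pos'],s['force'],s['opening'])
go((.5450,-.0467,.018),82.3)
E
```

```text
26.7833 [ 0.54351405 -0.04766145  0.03067468] [-0.23858215  1.1313392   0.17106416] 0.9999780753137896
shift [-1.4  1.2 12.7]
turn [-0.  -0.  -0.1]
turn [-1.000e-01  0.000e+00  1.799e+02]
q [-0.13  0.19  2.04 -0.    0.91 -1.57]
```

Next, lower astride both pieces and squeeze gently so the ends line up.

carry_out(motion=[[1,-1.4,0.6,6,0,0,0],[1,-1.4,0.6,12,0,0,0],[1,-1.4,0.6,12,0,0,0],[0.5,-1.4,0.6,12,0,0,0],[0.5,-1.4,0.6,12,0,0,0],[0.5,-1.4,0.6,12,0,0,0],[0.5,-1.4,0.6,12,0,0,0],[0.5,-1.4,0.6,12,0,0,0],[0.5,-1.4,0.6,12,0,0,0]], newtons=25)

```text
t: 27.53
tool_pos: [0.5453, -0.0472, 0.0189]
eef_rot: [-0.0, 0.068, 0.998, -0.0]
force: [0.1, -0.1, -0.8]
opening: 0.747
gripper_force: 28.2
```

carry_out(motion=[[1,0,0,0,0,0,0],[1,0,0,0,0,0,0],[1,0,0,0,0,0,0],[1,0,0,0,0,0,0],[1,0,0,-20,0,0,0],[1,0,0,-60,0,0,0],[1,0,0,-100,0,0,0],[1,0,0,-130,0,0,0],[1,0,0,-130,0,0,0],[1,0,0,-130,0,0,0]])

```text
t: 28.37
tool_pos: [0.5477, -0.0475, 0.1521]
eef_rot: [0.003, 0.068, 0.998, -0.0]
force: [-0.0, 0.3, -0.2]
opening: 0.999
gripper_force: 0.0
```

```bash
python3 - <<'E'
from h import *
s=observe();print(s['t'],s['tool_pos'],s['opening'])
m,im=grab('wrist','w13');blob(im,m,np.array([.545,-.047]),60)
a,b=[onz(m,p,.084) for p in((232,206),(322,206))]
for z in(.0755,.084):print([np.round(proj(m,np.array([.5448,-.0465,z])+d*.032*np.array([.134,.991,0])),1) for d in(-1,1)])
_,i2=grab('side','s13')
g=im.max(2)
for r in range(140,245,6):print(r,' '.join('%3d'%g[r,c] for c in range(218,336,6)))
E
```

```text
28.3667 [ 0.54765361 -0.04746639  0.15209004] 0.9986332829993854
blob e 0.017142019983365824 area 7240.5
2 [[320, 153], [324, 216], [318, 230], [237, 230], [231, 217], [233, 157], [236, 151]]
3 [[320, 153], [324, 216], [318, 230], [237, 230], [231, 217], [236, 151]]
4 [[320, 153], [324, 216], [318, 230], [237, 230], [231, 217], [236, 151]]
[array([230.4, 197.7]), array([324.4, 197.6])]
[array([228.9, 201.3]), array([326. , 201.1])]
140  63 158 164 169 196  88  92 196 195 195 195 196 196 185  58 153 115 179 186 188
146  60 157 143 165 163 109 119 164 135 124 167 159 138 126 104 133 124 179 187 187
152  62 148  95  37  39  42  43  43  39  40  40  43  40  37  38  40  35  80 188 188
158  71  92  95  46  44  46  44  45  46  44  43  44  43  44  45  44  43  42 188 186
164  79  93  95  43  44  44  45  46  44  44  45  43  44  44  43  43  44  40 188 186
170  83  93  95  31  32  29  29  31  35  44  44  45  43  43  44  43  44  42 189 182
176  99  93  92  29  31  29  29  30  30  36  29  31  29  37  35  30  44  45 189 180
182 101  93  88  32  31  32  32  31  32  30  32  31  33  31  30  29  31  46 189 176
188 103  92  87  30  31  30  32  31  29  31  30  30  30  31  32  30  32  35 189 171
194 147  91  73  30  32  29  30  31  30  32  32  32  30  30  32  31  31  31 179 168
200 182  89  64  30  31  31  31  31  32  30  31  33  30  30  31  32  31  31 169 161
206 170 138  59  34  31  35  32  32  30  30  32  31  31  31  30  32  33  31 167 153
212 176 133  70  29  27  37  25  27  28  28  31  26  25  29  30  28  29  30 115 139
218 176 112 108  36  40  39  35  35  40  41  43  43  44  41  41  41  40  39 158 131
224 177 102 160  42  40  41  40  41  41  41  42  41  40  42  40  41  39  59 180 123
230 177  90 159 104  38  40  39  40  41  39  40  38  40  40  42  39  41 131 178 129
236 180  80 159 168 162 121 124 123 124 125 127 126 128 129 127  72 163 173 176 117
242 179  67 158 167 162 123 122 123 125 124 126 125 125 128 127  73 165 171 175 109
```

```bash
python3 - <<'E'
import cv2,numpy as np
w=cv2.imread('pics/w13.png');s=cv2.imread('pics/s13.png');c=cv2.imread('pics/w9.png')
g=lambda i,x,y,a,b:cv2.convertScaleAbs(cv2.resize(i[y:y+b,x:x+a],(400,300),interpolation=cv2.INTER_CUBIC),alpha=1.6,beta=10)
cv2.imwrite('pics/w13c.png',np.vstack([np.hstack([g(w,178,120,200,150),g(c,178,120,200,150)]),np.hstack([g(s,210,205,80,60),g(s,180,160,200,150)])]))
E
```

```text
(no output)
```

View pics/w13c.png

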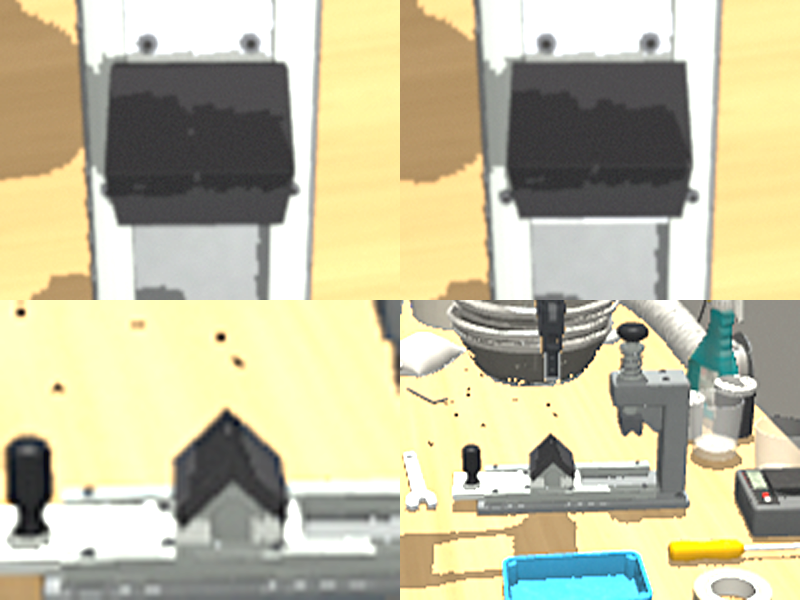

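The side view shows both roofs neatly nested and symmetric on the saddle. The hull corners at row 216 were just rail bolts. Next I push the slide home by the post.

```bash
python3 - <<'E'
from h import *
m=eyes.camera_model('wrist');im=cv2.imread('pics/w13.png')
print(proj(m,(.439,-.0324,.08)),proj(m,(.439,-.0324,.03)))
k=(im.max(2)[0:140,200:360]<60).astype(np.uint8)
for c in cv2.findContours(k,0,2)[0]:
    if cv2.contourArea(c)>100:
        x,y,w,h=cv2.boundingRect(c);print(x+200,y,w,h,onz(m,(x+200+w/2,y),.08))
go((.439,-.0324,.15),82.3); go((.439,-.0324,.018),82.3)
E
```

```text
[276.87858584  30.61414681] [276.89598035  41.3707345 ]
256 5 41 48 [ 0.42571797 -0.03079634  0.08      ]
shift [106.6   0.3  -1.7]
turn [-0.  -0.1 -0.1]
turn [-1.000e-01  0.000e+00  1.799e+02]
q [-0.13  0.06  1.94 -0.    1.14 -1.57]
shift [106.4   0.3 130.3]
turn [-0.  -0.1 -0.1]
turn [-1.000e-01  0.000e+00  1.799e+02]
q [-0.13  0.06  1.94 -0.    1.14 -1.57]
```

carry_out(motion=[[1,40,0.3,-2,0,0,0],[1,80,0.3,-2,0,0,0],[1,106.5,0.3,0,0,0,0],[1,106.5,0.3,0,0,0,0],[1,106.5,0.3,0,0,0,0],[1,106.5,0.3,40,0,0,0],[1,106.5,0.3,80,0,0,0],[1,106.5,0.3,110,0,0,0],[1,106.5,0.3,130,0,0,0],[1,106.5,0.3,130,0,0,0],[0,106.5,0.3,130,0,0,0],[0,106.5,0.3,130,0,0,0],[0,106.5,0.3,130,0,0,0],[0,106.5,0.3,130,0,0,0],[0,106.5,0.3,130,0,0,0],[0,106.5,0.3,130,0,0,0]], newtons=40)

```text
t: 29.8
tool_pos: [0.4415, -0.0339, 0.0208]
eef_rot: [0.002, 0.067, 0.998, -0.001]
force: [-1.2, -5.3, 4.2]
opening: 0.29
gripper_force: 39.4
```

carry_out(motion=[[0,-5,0,0,0,0,0],[0,-12,0,0,0,0,0],[0,-20,0,0,0,0,0],[0,-28,0,0,0,0,0],[0,-36,0,0,0,0,0],[0,-44,0,0,0,0,0],[0,-52,0,0,0,0,0],[0,-60,0,0,0,0,0],[0,-68,0,0,0,0,0],[0,-76,0,0,0,0,0],[0,-84,0,0,0,0,0],[0,-91,0,0,0,0,0],[0,-97,0,0,0,0,0],[0,-101,0,0,0,0,0],[0,-103,0,0,0,0,0],[0,-103,0,0,0,0,0]])

```text
t: 31.13
tool_pos: [0.5438, -0.047, 0.0208]
eef_rot: [0.002, 0.067, 0.998, -0.0]
force: [-1.3, -1.4, 5.3]
opening: 0.288
gripper_force: 39.5
```

carry_out(motion=[[0,-2,0,0,0,0,0],[0,-4,0,0,0,0,0],[0,-6,0,0,0,0,0],[0,-6,0,0,0,0,0]])

```text
t: 31.47
tool_pos: [0.5471, -0.0474, 0.0207]
eef_rot: [-0.001, 0.067, 0.998, -0.0]
force: [-8.1, -0.7, 12.1]
opening: 0.291
gripper_force: 40.1
```

carry_out(motion=[[0,-1.5,0,0,0,0,0],[0,-3,0,0,0,0,0],[0,-3,0,0,0,0,0]])

```text
t: 31.72
tool_pos: [0.5469, -0.0473, 0.0207]
eef_rot: [-0.004, 0.067, 0.998, -0.0]
force: [-14.6, 1.2, 20.1]
opening: 0.292
gripper_force: 40.9
```

Home stop reached. Total travel was 106.5 mm, so the slide may have started a few mm short of fully out. With the grip now firm, I'll pull it out to its hard stop once and push it home again.

carry_out(motion=[[0,8,0,0,0,0,0],[0,14,0,0,0,0,0],[0,22,0,0,0,0,0],[0,30,0,0,0,0,0],[0,38,0,0,0,0,0],[0,46,0,0,0,0,0],[0,54,0,0,0,0,0],[0,62,0,0,0,0,0],[0,70,0,0,0,0,0],[0,78,0,0,0,0,0],[0,86,0,0,0,0,0],[0,94,0,0,0,0,0],[0,101,0,0,0,0,0],[0,106,0,0,0,0,0],[0,109,0,0,0,0,0],[0,111,0,0,0,0,0],[0,113,0,0,0,0,0],[0,113,0,0,0,0,0]])

```text
t: 33.22
tool_pos: [0.4405, -0.0338, 0.0208]
eef_rot: [0.002, 0.067, 0.998, -0.001]
force: [-0.6, -6.1, 9.6]
opening: 0.288
gripper_force: 41.1
```

carry_out(motion=[[0,2,0,0,0,0,0],[0,4,0,0,0,0,0],[0,4,0,0,0,0,0]])

```text
t: 33.47
tool_pos: [0.4384, -0.0335, 0.0208]
eef_rot: [0.004, 0.067, 0.998, -0.001]
force: [5.8, -7.8, 4.2]
opening: 0.287
gripper_force: 40.6
```

carry_out(motion=[[0,-6,0,0,0,0,0],[0,-14,0,0,0,0,0],[0,-22,0,0,0,0,0],[0,-30,0,0,0,0,0],[0,-38,0,0,0,0,0],[0,-46,0,0,0,0,0],[0,-54,0,0,0,0,0],[0,-62,0,0,0,0,0],[0,-70,0,0,0,0,0],[0,-78,0,0,0,0,0],[0,-86,0,0,0,0,0],[0,-94,0,0,0,0,0],[0,-101,0,0,0,0,0],[0,-107,0,0,0,0,0],[0,-111,0,0,0,0,0],[0,-114,0,0,0,0,0],[0,-115,0,0,0,0,0],[0,-115,0,0,0,0,0]])

```text
t: 34.97
tool_pos: [0.5471, -0.0473, 0.0207]
eef_rot: [-0.002, 0.068, 0.998, -0.0]
force: [-8.2, -1.3, 17.9]
opening: 0.286
gripper_force: 41.9
```

carry_out(motion=[[1,3,0,0,0,0,0],[1,3,0,0,0,0,0],[1,3,0,0,0,0,0],[1,3,0,0,0,0,0],[1,3,0,-40,0,0,0],[1,3,0,-80,0,0,0],[1,3,0,-120,0,0,0],[1,3,0,-160,0,0,0],[0,3,0,-200,0,0,0],[0,3,0,-240,0,0,0],[0,3,0,-280,0,0,0],[0,3,0,-320,0,0,0],[0,-30,0,-320,0,0,0],[0,-60,0,-320,0,0,0],[0,-60,0,-320,0,0,0],[0,-60,0,-320,0,0,0],[0,-60,0,-320,0,0,0]])

```text
t: 36.38
tool_pos: [0.6076, -0.0552, 0.3375]
eef_rot: [-0.001, 0.068, 0.998, 0.0]
force: [-0.1, 0.1, -1.1]
opening: -0.0
gripper_force: 0.0
```

```bash
python3 - <<'E'
from h import *
s=observe();print(s['t'],s['tool_pos'],s['opening'],s['force'])
m,im=grab('wrist','w14')
print(proj(m,(.655,-.06,.25)))
g=im.max(2)
k=cv2.morphologyEx((g<50).astype(np.uint8),2,np.ones((5,5)))
for c in cv2.findContours(k,0,2)[0]:
    if cv2.contourArea(c)>300:
        x,y,w,h=cv2.boundingRect(c);print(x,y,w,h,cv2.contourArea(c),onz(m,(x+w/2,y+h/2),.25))
for r in range(120,260,8):print(r,' '.join('%3d'%g[r,c] for c in range(205,365,8)))
E
```

```text
36.3833 [ 0.60755005 -0.05524971  0.33754107] -0.00043740894281687397 [-0.14211735  0.11195627 -1.06541708]
[278.95453299 259.81747509]
33 303 78 44 1558.5 [ 0.68847542 -0.22957195  0.25      ]
410 291 46 32 469.0 [0.71109764 0.05352518 0.25      ]
0 228 560 192 48216.0 [ 0.7099844  -0.06661528  0.25      ]
524 212 25 24 379.0 [0.6523006  0.12932517 0.25      ]
252 168 52 29 1372.5 [ 0.59614132 -0.05270286  0.25      ]
120 190 190 190 188 181 148 174 207 207 207 206 207 168 160 169 186 186 186 186 188
128 169 186 186 185 186 173 178 206 207 207 208 208 160 193 172 185 186 187 189 189
136 110 109 109 110 186 173 178 208 208 207 208 208 163 190 183 188 189 188 186 188
144 109 110 112 112 185 172 178 208 208 207 208 208 165 189 182 191 191 189 189 190
152 121 184 183 185 190 172 175 208 208 208 208 207 166 188 196 197 197 196 196 197
160 191 191 193 161 138 174 176  75 209 208 208  59 167 187 199 199 197 196 195 195
168 196 197 130 116 116  99  42  40  37  44  42  43  45 188 191 189 191 191 194 194
176 197 198 116 116 115 100  32  34  35  36  47  46  46 183 191 193 193 193 193 190
184 191 190 112 114 113  96  32  34  31  31  31  47  45 183 188 187 187 187 190 194
192 190 191 191 112 111  92  40  40  42  43  44  42  44 181 193 190 189 188 187 188
200 186 188 189 111 112  89  96 102 102 102 104 106 106 152 188 188 189 189 191 190
208 188 186 184 106 108  90  72  75  71  80 119 137 138 164 193 189 189 188 186 187
216 188 189 190 110 115  73  73  70  56  55  83 153 135 125 192 190 192 190 190 190
224 192 189 188 109 110  73  72  90  51  63  49  98 136 127 194 191 189 187 186 185
232 189 189 188 185 166  70  68  64  27  32  27  27 133 123 185 185 184 184 186 187
240 190 187 188 187 188 179  66  27  43  56  57  34  47 181 187 187 188 188 190 190
248 181 183 184 186 187 187  30  42  47  53  56  58  33 188 188 188 185 187 185 185
256 193 192 193 190 191 191  26  42  46  41  49  49  29 181 179 180 181 160 109 123
```

```bash
python3 - <<'E'
from h import *
go((.657,-.0615,.226))
E
```

```text
shift [-50.3   0.5 111.8]
q [-0.13  0.09  1.56  0.    1.49 -1.57]
```

carry_out(motion=[[0,-30,0.5,20,0,0,0],[0,-50,0.5,50,0,0,0],[0,-50,0.5,85,0,0,0],[0,-50,0.5,103,0,0,0],[0,-50,0.5,108,0,0,0],[0,-50,0.5,111,0,0,0],[0,-50,0.5,111,0,0,0],[0,-50,0.5,111,0,0,0]])

```text
t: 37.1
tool_pos: [0.6587, -0.0617, 0.2305]
eef_rot: [0.002, 0.068, 0.998, -0.0]
force: [-0.2, 0.5, 0.5]
opening: 0.001
gripper_force: 0.0
```

carry_out(motion=[[0,0,0,2,0,0,0],[0,0,0,5,0,0,0],[0,0,0,8,0,0,0],[0,0,0,11,0,0,0],[0,0,0,14,0,0,0],[0,0,0,17,0,0,0],[0,0,0,20,0,0,0],[0,0,0,20,0,0,0]])

```text
t: 37.77
tool_pos: [0.6583, -0.0617, 0.2076]
eef_rot: [0.0, 0.068, 0.998, -0.0]
force: [1.9, -1.0, 3.3]
opening: 0.0
gripper_force: 1.7
```

carry_out(motion=[[0,0,0,3,0,0,0],[0,0,0,6,0,0,0],[0,0,0,9,0,0,0],[0,0,0,11,0,0,0],[0,0,0,12,0,0,0]])

```text
t: 38.18
tool_pos: [0.6584, -0.0617, 0.196]
eef_rot: [0.001, 0.068, 0.998, -0.0]
force: [0.7, 0.1, 8.7]
opening: 0.001
gripper_force: 4.2
```

carry_out(motion=[[0,0,0,1,0,0,0],[0,0,0,2,0,0,0],[0,0,0,3,0,0,0],[0,0,0,3,0,0,0]])

```text
t: 38.52
tool_pos: [0.6585, -0.0617, 0.1947]
eef_rot: [0.001, 0.068, 0.998, -0.0]
force: [0.2, 0.6, 10.7]
opening: 0.002
gripper_force: 5.2
```

carry_out(motion=[[0,0,0,1,0,0,0],[0,0,0,2,0,0,0],[0,0,0,3,0,0,0],[0,0,0,3,0,0,0]])

```text
t: 38.85
tool_pos: [0.6585, -0.0617, 0.1925]
eef_rot: [0.001, 0.068, 0.998, -0.0]
force: [-2.2, 0.1, 13.0]
opening: -0.0
gripper_force: 6.5
```

carry_out(motion=[[0,0,0,1,0,0,0],[0,0,0,2,0,0,0],[0,0,0,3,0,0,0],[0,0,0,3,0,0,0]])

```text
t: 39.18
tool_pos: [0.6586, -0.0618, 0.1909]
eef_rot: [0.001, 0.068, 0.998, -0.0]
force: [-3.2, 1.1, 16.8]
opening: -0.001
gripper_force: 8.5
```

carry_out(motion=[[0,0,0,1,0,0,0],[0,0,0,2,0,0,0],[0,0,0,2,0,0,0],[0,0,0,2,0,0,0]])

```text
t: 39.52
tool_pos: [0.6588, -0.0618, 0.1908]
eef_rot: [0.002, 0.068, 0.998, -0.0]
force: [-7.0, 0.6, 22.7]
opening: -0.0
gripper_force: 11.6
```

Second stop is firm: z holds at 0.1908 and the force has risen to 23 N. I'll hold briefly, let the knob come up, and return to the post.

carry_out(motion=[[0,0,0,0.5,0,0,0],[0,0,0,0.5,0,0,0],[0,0,0,0.5,0,0,0],[0,0,0,-5,0,0,0],[0,0,0,-12,0,0,0],[0,0,0,-20,0,0,0],[0,0,0,-30,0,0,0],[0,0,0,-45,0,0,0],[0,0,0,-80,0,0,0],[0,30,0,-110,0,0,0],[0,70,0,-110,0,0,0],[1,113,0,-110,0,0,0],[1,113,0,-110,0,0,0],[1,113,0,-110,0,0,0],[1,113,0,-110,0,0,0],[1,113,0,-110,0,0,0],[1,113,0,-110,0,0,0]])

```text
t: 40.93
tool_pos: [0.547, -0.0466, 0.2947]
eef_rot: [-0.0, 0.068, 0.998, 0.0]
force: [0.6, 0.0, -0.3]
opening: 0.846
gripper_force: 0.0
```

```bash
python3 - <<'E'
from h import *
s=observe();print(s['t'],s['tool_pos'],s['opening'],s['force'])
m,im=grab('wrist','w15')
print('post?',proj(m,(.548,-.0472,.08)))
k=cv2.morphologyEx((im.max(2)[:300,220:340]<60).astype(np.uint8),2,np.ones((3,3)))
for c in cv2.findContours(k,0,2)[0]:
    if cv2.contourArea(c)>150:
        x,y,w,h=cv2.boundingRect(c);print(x+220,y,w,h,onz(m,(x+220+w/2,y),.08))
n,i2=grab('side','s15')
i0=cv2.imread('pics/a_side.png')
print('knob side diff', np.abs(i2[160:200,280:310].astype(int)-i0[160:200,280:310]).mean())
print('tray',tray(grab('side','s15b')[1],n))
go((.548,-.0472,.02),82.3)
E
```

```text
40.9333 [ 0.54698712 -0.04660081  0.29465647] 0.8458236944597405 [ 0.59574186  0.04689899 -0.30365131]
post? [276.31427263 165.78151419]
246 225 62 57 [ 0.61245426 -0.05532231  0.08      ]
266 147 22 26 [ 0.52890884 -0.04386728  0.08      ]
knob side diff 8.790277777777778
tray ((526.4309692382812, -319.6092224121094), (138.10865783691406, 163.80941772460938), 174.8046112060547)
shift [ -1.5  -0.4 274.6]
turn [-0.  -0.  -0.1]
turn [-1.000e-01  0.000e+00  1.799e+02]
q [-0.13 -0.02  1.75 -0.    1.41 -1.57]
```

carry_out(motion=[[1,0,-0.4,40,0,0,0],[1,0,-0.4,80,0,0,0],[1,0,-0.4,120,0,0,0],[1,0,-0.4,160,0,0,0],[1,0,-0.4,200,0,0,0],[1,0,-0.4,240,0,0,0],[1,0,-0.4,265,0,0,0],[1,0,-0.4,276,0,0,0],[1,0,-0.4,276,0,0,0],[1,0,-0.4,276,0,0,0],[0,0,-0.4,276,0,0,0],[0,0,-0.4,276,0,0,0],[0,0,-0.4,276,0,0,0],[0,0,-0.4,276,0,0,0],[0,0,-0.4,276,0,0,0],[0,0,-0.4,276,0,0,0]], newtons=40)

```text
t: 42.42
tool_pos: [0.5467, -0.0473, 0.0203]
eef_rot: [0.001, 0.067, 0.998, -0.0]
force: [-2.0, -0.4, 5.7]
opening: 0.288
gripper_force: 39.2
```

carry_out(motion=[[0,5,0,0,0,0,0],[0,11,0,0,0,0,0],[0,18,0,0,0,0,0],[0,26,0,0,0,0,0],[0,34,0,0,0,0,0],[0,42,0,0,0,0,0],[0,50,0,0,0,0,0],[0,58,0,0,0,0,0],[0,66,0,0,0,0,0],[0,74,0,0,0,0,0],[0,82,0,0,0,0,0],[0,90,0,0,0,0,0],[0,97,0,0,0,0,0],[0,103,0,0,0,0,0],[0,107,0,0,0,0,0],[0,110,0,0,0,0,0],[0,112,0,0,0,0,0],[0,113,0,0,0,0,0],[0,113,0,0,0,0,0]])

```text
t: 44.0
tool_pos: [0.4378, -0.0334, 0.0204]
eef_rot: [0.005, 0.067, 0.998, -0.001]
force: [9.6, -9.4, -2.3]
opening: 0.29
gripper_force: 40.1
```

carry_out(motion=[[0.6,-2,0,0,0,0,0],[1,-2,0,0,0,0,0],[1,-2,0,0,0,0,0],[1,-2,0,0,0,0,0],[1,-2,0,-40,0,0,0],[1,-2,0,-80,0,0,0],[1,-2,0,-120,0,0,0],[1,-40,0,-132,0,0,0],[1,-80,0,-132,0,0,0],[1,-107,0,-132,0,0,0],[1,-107,0,-132,0,0,0],[1,-107,0,-132,0,0,0],[1,-107,0,-132,0,0,0]])

```text
t: 45.08
tool_pos: [0.5382, -0.0456, 0.1496]
eef_rot: [-0.002, 0.068, 0.998, 0.0]
force: [-0.3, -0.2, 0.1]
opening: 0.999
gripper_force: 0.0
```

```bash
python3 - <<'E'
from h import *
s=observe();print(s['t'],s['tool_pos'],s['opening'])
m,im=grab('wrist','w16');blob(im,m,np.array([.543,-.047]),60)
for z in(.041,.0755,.084):print(z,proj(m,(.543,-.0466,z)))
g=im.max(2)
for r in range(140,245,8):print(r,' '.join('%3d'%g[r,c] for c in range(218,342,6)))
go((.5435,-.0466,.0185),82.3)
E
```

```text
45.0833 [ 0.53824923 -0.04557609  0.14964002] 0.998774890828598
blob e 0.014881098123273085 area 7173.5
2 [[319, 163], [323, 218], [317, 241], [236, 240], [230, 230], [234, 162]]
3 [[319, 163], [323, 218], [317, 241], [236, 240], [230, 230], [234, 162]]
4 [[319, 163], [323, 218], [317, 241], [236, 240], [230, 230], [234, 162]]
0.041 [276.18087177 197.20811104]
0.0755 [276.08767961 210.71309789]
0.084 [276.06093673 214.5885558 ]
140  86 158 165 170 194 193 193 193 193 194 193 192 193 193 193 193 129 179 186 190 163
148  76 157 164 168 193  98 129 193 193 192 193 193 193 193  89 194 144 180 188 188 167
156  60 139 158 158 176 104 120 133 181 163 135 134 171 164  95 126 138 180 188 184 169
164  58  91  95  39  40  39  41  44  40  43  43  41  42  43  41  42  40  77 187 180 171
172  63  92  91  32  30  28  31  30  41  44  44  44  43  45  43  43  43  51 188 174 180
180  69  91  88  32  37  29  30  31  32  32  30  30  29  30  31  30  34  42 188 170 185
188  79  92  74  32  30  32  32  30  31  42  32  28  30  30  32  31  30  32 187 161 181
196  88  91  63  31  34  29  29  31  30  30  30  33  30  29  31  31  32  31 186 151 182
204 136  92  48  29  31  32  30  32  31  32  32  32  31  28  30  28  33  31 185 135 175
212 169 115  37  31  30  29  30  27  31  29  33  30  31  32  30  30  31  31 184 127 174
220 163 151  44  24  25  23  27  25  25  24  36  35  29  37  32  37  28  34 180 129 177
228 173 141  52  43  40  41  40  41  39  39  41  40  41  39  40  41  41  41 106 114 173
236 175 132 160  37  42  40  41  41  42  42  42  40  40  41  41  42  42 113 176 103 177
244 175 108 159 160 143 116 118 118 118 119 122 121 121 124 124  68 164 173 173  98 175
shift [ -6.   -0.3 131.2]
turn [ 0.  -0.2 -0. ]
turn [ -0.3  -0.  180. ]
q [-0.13  0.05  1.95  0.    1.15 -1.57]
```

Stack outline is intact. I'll grip both pieces together.

carry_out(motion=[[1,-6,-0.3,35,0,0,0],[1,-6.5,-0.3,75,0,0,0],[1,-6.5,-0.3,110,0,0,0],[1,-6.5,-0.3,130,0,0,0],[1,-6.5,-0.3,137,0,0,0],[1,-6.5,-0.3,137,0,0,0],[0.5,-6.5,-0.3,137,0,0,0],[0.5,-6.5,-0.3,137,0,0,0],[0.5,-6.5,-0.3,137,0,0,0],[0.5,-6.5,-0.3,137,0,0,0],[0.5,-6.5,-0.3,137,0,0,0],[0.5,-6.5,-0.3,137,0,0,0]], newtons=50)

```text
t: 46.13
tool_pos: [0.5482, -0.0475, 0.0164]
eef_rot: [0.002, 0.068, 0.998, -0.0]
force: [-1.4, 0.5, 7.0]
opening: 0.739
gripper_force: 55.7
```

carry_out(motion=[[0.5,0,0,-5,0,0,0],[0.5,0,0,-15,0,0,0],[0.5,0,0,-40,0,0,0],[0.5,0,0,-80,0,0,0],[0.5,0,0,-120,0,0,0],[0.5,0,0,-160,0,0,0],[0.5,0,0,-190,0,0,0],[0.5,0,0,-190,0,0,0],[0.5,0,0,-190,0,0,0]])

```text
t: 46.88
tool_pos: [0.5483, -0.0474, 0.2079]
eef_rot: [0.003, 0.068, 0.998, -0.0]
force: [0.5, -0.2, -1.7]
opening: 0.746
gripper_force: 55.2
```

```bash
python3 - <<'E'
from h import *
s=observe();print(s['t'],s['tool_pos'],s['opening'],s['gripper_force'],s['force'])
m,im=grab('wrist','w17');g=im.max(2)
k=(g[:330,180:380]<60).astype(np.uint8);c=max(cv2.findContours(k,0,2)[0],key=cv2.contourArea);print(cv2.boundingRect(c),cv2.contourArea(c))
for r in range(180,330,8):print(r,' '.join('%3d'%g[r,c] for c in range(190,370,8)))
# saddle grey left behind?
print('saddle px',proj(m,(.544,-.0466,.067)),proj(m,(.544,-.0466,.03)))
go((.51,-.27,.20),-5.3)
E
```

```text
46.8833 [ 0.54834302 -0.04738217  0.20785857] 0.7460191426229631 55.243359949527076 [ 0.4615231  -0.21165633 -1.65055786]
(0, 194, 200, 136) 24228.0
180 135 135 134 133 132  86 117 115  83  83  83  82 136 137 137 213 223 127 218 217 217 216 216
188 131 173 217 217 216  85 118 115  84 139 139 139 139 139 138 210 222 126 216 217 217 217 217
196 215 173 168 168 167  61  44 136 158 159 135 136 136 135 119 104  49  75 101 100 100 179 217
204 206  38  36  37  37  37  37  40  54  55  56  54  54  54  55  56  55  55  55  55  54  55 217
212 168  38  39  37  39  40  39  38  38  56  55  54  55  54  56  55  56  55  54  56  54  55 220
220 107  39  39  41  38  36  38  40  39  37  55  56  54  55  54  55  55  54  55  56  54  55 216
228  50  39  38  38  39  38  38  37  38  38  48  55  54  55  55  55  54  56  54  56  55  55 173
236  34  39  36  40  39  38  40  39  38  38  39  48  53  55  53  56  55  55  55  56  55  55 103
244  38  39  38  40  38  35  38  38  39  38  38  38  43  53  55  54  55  56  56  55  55  56  56
252  38  38  38  38  38  38  39  37  38  41  35  40  39  54  54  53  55  57  53  54  54
[... 354 characters left out ...]
37  39  40  38  39  38  38  36  37  48
292  39  39  37  38  37  38  39  38  39  38  40  38  38  39  42  40  37  37  37  38  39  40  40
300  39  38  39  38  38  38  38  39  38  38  38  39  37  37  37  42  38  39  38  39  36  38  39
308  37  38  38  40  37  38  39  38  39  40  40  38  38  39  39  39  38  38  38  37  38  38  38
316  38  38  38  37  37  38  38  40  40  37  38  38  38  40  39  39  38  39  37  39  38  36  38
324  36  34  35  36  32  36  33  35  33  34  36  35  33  35  33  34  34  33  35  33  34  30  34
saddle px [276.92712462 174.69072666] [276.92809558 165.9825923 ]
shift [   6.2 -225.7    5.2]
turn [ 0.1  0.1 87.5]
turn [ -0.1   0.1 -92.5]
q [-0.13  0.02  1.87  0.    1.24 -1.57]
```

The saddle is bare and the wrist force dropped by about the weight of two pieces, so both lifted together. I'm moving to view the tray.

carry_out(motion=[[0.5,-25,-322,-42,0,0,87.5],[0.5,-25,-322,-42,0,0,87.5],[0.5,-25,-322,-42,0,0,87.5],[0.5,-25,-322,-42,0,0,87.5],[0.5,-25,-322,-42,0,0,87.5],[0.5,-25,-322,-42,0,0,87.5],[0.5,-25,-322,-42,0,0,87.5],[0.5,-25,-322,-42,0,0,87.5],[0.5,-25,-322,-42,0,0,87.5],[0.5,-25,-322,-42,0,0,87.5],[0.5,-25,-322,-42,0,0,87.5],[0.5,-25,-322,-42,0,0,87.5],[0.5,-25,-322,-42,0,0,87.5],[0.5,-25,-322,-42,0,0,87.5],[0.5,-25,-322,-42,0,0,87.5],[0.5,-25,-322,-42,0,0,87.5]])

```text
t: 48.27
tool_pos: [0.527, -0.3691, 0.2443]
eef_rot: [-0.001, 0.738, 0.674, -0.0]
force: [0.6, -0.6, -0.8]
opening: 0.74
gripper_force: 55.4
```

```bash
python3 - <<'E'
from h import *
s=observe();print(s['t'],s['tool_pos'],s['opening'],s['gripper_force'])
m,im=grab('wrist','w18');print('tray',tray(im,m))
h=cv2.cvtColor(im,cv2.COLOR_BGR2HSV);k=cv2.inRange(h,(95,120,60),(115,255,255))
c=max(cv2.findContours(k,0,2)[0],key=cv2.contourArea);print(cv2.boundingRect(c))
hl=cv2.convexHull(c);print(cv2.approxPolyDP(hl,4,True)[:,0].tolist())
print(proj(m,(.53,-.2965,.03)))
E
```

```text
48.2667 [ 0.52698119 -0.36908123  0.24427399] 0.7396731921872439 55.4395120452682
tray ((529.5745239257812, -302.2087097167969), (102.92591857910156, 163.1686248779297), 174.7672882080078)
(188, 43, 171, 110)
[[357, 50], [354, 137], [347, 150], [206, 152], [195, 145], [188, 65], [194, 45], [344, 43]]
[273.13724745  93.62247553]
```

Tray measures 103 x 163 mm at (0.530, -0.302) with yaw 174.8°, which matches its given size. Moving above it.

```bash
python3 - <<'E'
from h import *
go((.5296,-.302,.06),-5.2)
E
```

```text
shift [ 66.9  -3.4 184.8]
turn [-0.1 -0.1 -0. ]
turn [-1.0e-01  2.0e-01  1.8e+02]
q [-0.65  0.18  1.62  0.    1.34 -0.56]
```

carry_out(motion=[[0.5,35,-3,20,0,0,0],[0.5,67,-3,50,0,0,0],[0.5,67,-3,90,0,0,0],[0.5,67,-3,130,0,0,0],[0.5,67,-3,165,0,0,0],[0.5,67,-3,184,0,0,0],[0.5,67,-3,184,0,0,0],[0.5,67,-3,184,0,0,0],[0.5,67,-3,184,0,0,0]])

```text
t: 49.07
tool_pos: [0.5321, -0.3034, 0.0637]
eef_rot: [0.001, 0.739, 0.674, 0.0]
force: [0.5, -0.5, -1.2]
opening: 0.744
gripper_force: 55.4
```

```bash
python3 - <<'E'
from h import *
print(observe()['tool_pos'],observe()['force']);go((.5296,-.302,-.0217),-5.2)
E
```

```text
[ 0.5321416  -0.30344205  0.06372626] [ 0.50185469 -0.51056655 -1.2112375 ]
shift [ 1.3 -2.9 85.4]
turn [ 0.1  0.1 -0. ]
turn [ 1.0e-01 -2.0e-01  1.8e+02]
q [-0.56  0.27  1.87  0.    1.   -0.47]
```

carry_out(motion=[[0.5,1,-2,30,0,0,0],[0.5,1,-2,55,0,0,0],[0.5,1,-2,72,0,0,0],[0.5,1,-2,79,0,0,0],[0.5,1,-2,82,0,0,0],[0.5,1,-2,82,0,0,0]])

```text
t: 49.57
tool_pos: [0.5301, -0.3023, -0.0186]
eef_rot: [0.001, 0.739, 0.674, 0.0]
force: [-0.5, 0.2, -1.1]
opening: 0.742
gripper_force: 55.4
```

carry_out(motion=[[0.5,0,0,1,0,0,0],[0.5,0,0,2,0,0,0],[0.5,0,0,2,0,0,0]])

```text
t: 49.82
tool_pos: [0.53, -0.3021, -0.0207]
eef_rot: [0.001, 0.739, 0.674, 0.0]
force: [0.3, 0.9, -0.8]
opening: 0.743
gripper_force: 55.4
```

carry_out(motion=[[0.5,0,0,1,0,0,0],[0.5,0,0,1.5,0,0,0],[0.5,0,0,1.5,0,0,0]])

```text
t: 50.07
tool_pos: [0.5299, -0.302, -0.0219]
eef_rot: [0.001, 0.739, 0.674, 0.0]
force: [-1.8, 1.0, 5.4]
opening: 0.739
gripper_force: 56.3
```

Contact with the tray floor at the expected height. Releasing and backing off.

carry_out(motion=[[0.85,0,0,0,0,0,0],[0.85,0,0,0,0,0,0],[0.85,0,0,0,0,0,0],[0.95,0,0,0,0,0,0],[0.95,0,0,0,0,0,0],[0.95,0,0,-15,0,0,0],[0.95,0,0,-40,0,0,0],[0.95,0,0,-80,0,0,0],[0.95,0,0,-120,0,0,0],[0.95,0,0,-160,0,0,0],[0.95,0,0,-200,0,0,0],[0.95,0,0,-220,0,0,0],[0.95,0,0,-220,0,0,0],[0.95,0,0,-220,0,0,0]])

```text
t: 51.23
tool_pos: [0.53, -0.3021, 0.1986]
eef_rot: [0.002, 0.739, 0.674, 0.001]
force: [-0.6, 0.5, -0.6]
opening: 0.947
gripper_force: 0.0
```

```bash
python3 - <<'E'
from h import *
s=observe();print(s['t'],s['tool_pos'],s['opening'],s['force'])
m,im=grab('wrist','w19');print('tray',tray(im,m))
blob(im,m,np.array([.53,-.302]),65)
for z,d in((.0459,0),(.0374,0),(.004,.031),(.004,-.031),(.0125,.031),(.0125,-.031)):
    print(z,d,[np.round(proj(m,np.array([.5296,-.302,z])+l*np.array([.996,-.09,0])+d*np.array([.09,.996,0]))) for l in(-.032,.032)])
# bystanders
a=cv2.imread('pics/a_side.png');_,b=grab('side','s19');D=np.abs(a.astype(int)-b).max(2)>60
for n,(x,y,w,h) in dict(driver=(312,278,70,16)).items():print(n,D[y:y+h,x:x+w].mean())
E
```

```text
51.2333 [ 0.53001137 -0.30212427  0.1986082 ] 0.9471199972270081 [-0.6315344   0.53857053 -0.6386193 ]
tray ((529.5126342773438, -302.2231140136719), (103.68958282470703, 163.1163330078125), 174.70447540283203)
blob e 0.004089334722029198 area 4157.5
2 [[309, 136], [311, 179], [308, 196], [245, 196], [242, 178], [244, 136]]
3 [[309, 136], [308, 196], [245, 196], [244, 136]]
4 [[309, 136], [308, 196], [245, 196], [244, 136]]
0.0459 0 [array([239., 180.]), array([312., 179.])]
0.0374 0 [array([239., 178.]), array([311., 177.])]
0.004 0.031 [array([242., 138.]), array([308., 138.])]
0.004 -0.031 [array([243., 200.]), array([307., 200.])]
0.0125 0.031 [array([241., 139.]), array([309., 139.])]
0.0125 -0.031 [array([243., 203.]), array([308., 203.])]
driver 0.0
```

The stack's outline matches a level nested pair in the tray, and the screwdriver hasn't moved.

```bash
python3 -c "
from plant import ticket
print(ticket.hand_in())"
```

```text
the job is handed in; nothing more can be done
None
```

The job is handed in at about 51 s: the buffer, laminated from the two pieces present, was pressed to the firm second stop and lies ridge up and flat in the blue tray; the screwdriver read unmoved, and I did not re-check the tamper, which the arm stayed clear of.

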